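Stand a chromatography plate in the viewing stand and inspect it with the lamp

ROBOT

A 6-joint arm with a two-finger parallel gripper is mounted at the origin on the work surface. World frame = base frame: x ahead of the robot, y to its left, z up, the work surface at z = 0. Lengths are in m, angles in degrees, forces in N, time in s.
With the tool pointing down it reaches from about 0.25 to 0.725 m from the base axis. Payload 9.7 kg.
Tool frame: the origin (TCP) lies at the very end of the fingers, on their centre line; the grasp point (between the pads) lies 19 mm behind it; z points along the fingers, y is the line along which they close (so a half turn about z gives the same grasp; the last joint's range is limited). The gripper opens to 85 mm and grips with 20 to 120 N. Pads are 22 mm wide; open, the fingers measure 114 mm over their backs; the gripper's body (76 mm by 85 mm) begins 54 mm behind the grasp point. The pads swing forward as they close: fully open they stand 13 mm farther back than shut.
Start: joints at [-76.433, 4.979, 10.078, 95.1, 0, 90], TCP at [0.129, -0.535, 0.231] pointing down, gripper open.
Joint ranges: [-179.16, 179.16], [-48.56, 103.87], [-65.8, 70.77], [-126.05, 130.52], [-82.76, 87.17], [-180, 180]. Speed limits (degrees/s): [127.2, 127.2, 147.25, 180, 180, 180].

INTERFACE

Orientations are given as [roll, pitch, yaw] about the fixed x, y, z axes, in that order (R = Rz(yaw) Ry(pitch) Rx(roll)).
In Python, from workcell import telemetry, optics, workorder gives the robot as it stands.
- The arm moves only by the shell command python3 -m handwheel 'ROWS' [FORCE]. ROWS is JSON, a list of rows, each an object of numbers: "tx", "ty", "tz": the shift along the tool's x, y, z in m; "ax", "ay", "az": the turn, a rotation vector about the tool's x, y, z in degrees; "jaw": the gripper command: -1 is shut, 1 is fully open, values between are in proportion. A call has exactly 10 rows; each row shifts and turns the commanded pose from where the row before left it, along the tool's axes as they then stand; what a row does not reach is not made up. A row lasts 1/8 s, in which the tool goes at most 62.5 mm and 10.7 degrees, less where a joint would pass 70% of its speed; a pose out of reach is approached as far as the arm can. A call is refused whole if a number of a shift passes 0.0625 or a number of a turn 10.7, either way. A call with a gripper value outside its range is refused whole. The fingers move at their own pace and stop on an object; FORCE is the grip in N (left out, the last holds). Time passes only in rows, so rows that do not move let the fingers close, or fill a call up. It gives the time, the measured TCP pose, the force, the opening and the grip force at its end, in the units of the state.
- telemetry.get_obs(): the state, without advancing time (a new reading comes with each control period).
- optics.camera(name): name is "side" or "top" or "wrist"; returns a dict with "color" (384x512x3 uint8, red, green, blue), "K" (3x3 intrinsics, pixels), "extrinsics" (4x4, takes a point from camera to world coordinates); the wrist camera has in their place "mount" (4x4, takes a point from camera to tool coordinates, whose origin is the TCP and whose axes are the flange's). Camera axes: x right, y down, z forward; pixel columns grow to the right and rows downward; lengths in m; the calibration is good to about 2 mm. A picture is of the moment at which its call begins: read the wrist's pose just before it. There is no depth.
- workorder.job_done(): hands the job in; it is judged then, once.
The state is a dict: "time": time; "q": joint angles; "qd": joint speeds; "joint_efforts": joint torques, N m; "ee_pos": TCP position; "tcp_rot": TCP orientation; "wrist_force": force on the tool from outside, world axes, zero at the start; "torque": the same for the moment, N m; "opening": finger opening in m; "grasp_force": force on a finger pad.
Only numpy, scipy, OpenCV 4.12 (cv2) and the standard library are available. Lean on these libraries where they do the work, as an engineer would, in place of code of your own. Each camera call takes 0.05 s, during which the arm holds its last target. There are 200 camera calls.

TASK

Take the framed chromatography plate from its sloping holder and gently seat it, centred, in the slot of the black viewing stand, foot fully down and top swung back under the two hooks to rest against the posts. Leave it standing there, then pick up the yellow ultraviolet lamp and, from the stand's open front about a hand's breadth away, hold it steady for about a second pointing at the middle of the plate without touching it. Lay the lamp back flat in the middle of its grey tray and leave the jar, bottle and beaker alone.

Things in the scene. Friction and masses are not known exactly. Their poses are not given: they have to be found in the camera images.
- plate: Rigid white plate with coloured spots in a blue frame, 8 mm thick (x), 100 wide (y), 100 tall (z), about 0.18 kg, alike front and back. Origin: middle of its foot (lower edge, mid-thickness); z points up the plate to its top edge. Starts in the holder, leaning 35 degrees from vertical, top towards the holder's -x. Its top 24 mm is solid frame: grip there, across the 8 mm.
- plate_top (a point): Middle of the plate's top edge, 100 mm from its foot.
- plate_centre (a point): Centre of the plate, 50 mm above its foot: the point to aim the lamp at. About x = +10, z = 62 mm in the stand's frame once seated.
- holder: White sloping holder, fixed, base 130 x 130 x 12 mm; origin centre of underside. The plate's foot stands on a sloping ledge (x = +35, z = 30 mm); two rails carry the lower (-x) face, 37 to 49 mm either side of its middle line, with free room for a finger between them. Draw the plate out along its own z.
- stand: Black viewing stand, fixed, 90 (x) x 130 (y) mm, 36 high; origin centre of underside; open front to its -x (faces left and away from the robot). A slot runs along y; its rear wall and the two posts above share one plane, leaning back (top to +x) 10 degrees, x = +5 mm at the slot floor. Posts at y = +/-(38 to 53) mm. A seated plate stands on the floor, its back on this plane, foot middle near x = +1 mm.
- stand_slot (a point): Middle of the flat slot floor: x = 0, z = 12 mm in the stand's frame. The front wall is vertical at x = -5.5 mm from z = 12 to 24 mm, then chamfers forwards 40 degrees from vertical to x = -15.6 mm at the top, z = 36 mm. A plate tilted 30 degrees jams with its foot some 5 mm above the floor; it sinks the rest as it is straightened.
- stand_hooks (a point): Midway between the front ends of the posts' two hooks, at their underside. The hooks reach 40 mm forwards, are 8 mm thick, 76 mm apart (fingers pass between) and clear a seated plate's top by 8 mm. So the plate cannot go straight down: it enters foot first, top leaning 25 to 35 degrees to -x, below the hook ends, and is then straightened.
- lamp: Yellow hand lamp with a black round head, 150 mm long (x), 30 mm wide (y), 32 mm high (z), about 0.16 kg, lying level; origin at the centre of its underside, x points along the beam from tail to head, beam axis 16 mm above the underside. Centre of mass near the origin.
- lamp_nose (a point): Centre of the lamp's front face (75 mm ahead of the lamp's origin, 16 mm above its underside), axes as the lamp's; the beam leaves along +x.
- tray: Grey open tray, fixed, 200 (x) x 110 (y) mm, walls 4 mm thick and 18 mm high, floor 4 mm thick; origin centre of underside. The lamp lies in it.
- amber_bottle: Amber bottle, 60 mm across, 120 mm tall, bystander; origin centre of underside.
- jar: White jar with a blue cap, 60 mm across, 70 mm tall, bystander; origin centre of underside.
- beaker: Clear beaker, 72 mm across, 90 mm tall, bystander; origin centre of underside.
Things that resemble listed ones, but are neither listed nor needed, are in the scene too. What is meant by the plate is not green, and is the larger of those in its own colour. Of the things that look like the lamp, the smaller one is meant.

How it is judged:
By the outcome, as a careful person would: the job done as asked, in the order asked, and still so for the second after the job is handed in, with the robot touching nothing.
It also fails if it takes over 72 s, if anything falls off the work surface, if the arm or the gripper's body presses on something with over 40 N, if the wrist force passes 120 N, or if a joint passes its speed limit or range.

## Working session

There is one attempt and no reset: what is moved stays moved. The work goes in short steps, Python scripts to look and compute and a shell command to move; the robot and the scene stay as the last step left them, time stands still between calls to the robot, and variables do not carry over. Pictures are saved under pics/ and viewed, at most 10 in all, crops included, and the job is handed in when it is done.

```bash
mkdir -p pics; ls; cat > h.py <<'E'
import numpy as np, cv2
from workcell import telemetry, optics, workorder
from scipy.spatial.transform import Rotation as R
def shot(n,f):
    o=telemetry.get_obs(); c=optics.camera(n)
    cv2.imwrite(f'pics/{f}.png',c['color'][:,:,::-1])
    if n=='wrist':
        T=np.eye(4);T[:3,:3]=R.from_euler('xyz',o['tcp_rot'],degrees=True).as_matrix();T[:3,3]=o['ee_pos']
        E=T@c['mount']
    else: E=c['extrinsics']
    np.savez(f'pics/{f}.npz',K=c['K'],E=E,im=c['color'])
    return c['color'],c['K'],E
def ray(K,E,u,v):
    d=E[:3,:3]@np.linalg.solve(K,[u,v,1.]); return E[:3,3],d/np.linalg.norm(d)
def onz(K,E,u,v,z):
    o,d=ray(K,E,u,v); return o+d*(z-o[2])/d[2]
def onplane(K,E,u,v,p,n):
    o,d=ray(K,E,u,v); return o+d*(np.dot(np.subtract(p,o),n)/np.dot(d,n))
def two(r1,r2):
    A=[];b=[]
    for o,d in (r1,r2):
        P=np.eye(3)-np.outer(d,d);A.append(P);b.append(P@o)
    p=np.linalg.lstsq(np.vstack(A),np.hstack(b),rcond=None)[0]
    return p,[np.linalg.norm((np.eye(3)-np.outer(d,d))@(p-o)) for o,d in (r1,r2)]
def proj(K,E,p):
    q=np.linalg.inv(E)@np.append(p,1);q=K@q[:3];return q[:2]/q[2]
def load(f):
    z=np.load(f'pics/{f}.npz');return z['im'],z['K'],z['E']
E
python3 - <<'E'
from h import *
np.set_printoptions(precision=4,suppress=True)
for n in('top','side'):
    im,K,E=shot(n,n+'0');print(n,K,E)
print(optics.camera('wrist')['mount']);print(telemetry.get_obs())
a=cv2.imread('pics/top0.png');b=cv2.imread('pics/side0.png')
E
```

```text
pics
top [[394.2217   0.     256.6423]
 [  0.     394.2217 195.4108]
 [  0.       0.       1.    ]] [[ 0.0257 -0.9837  0.1782  0.3676]
 [-0.9993 -0.03   -0.0214 -0.0582]
 [ 0.0264 -0.1775 -0.9838  1.3575]
 [ 0.      0.      0.      1.    ]]
side [[397.5357   0.     256.9961]
 [  0.     397.5357 194.5002]
 [  0.       0.       1.    ]] [[ 0.9208 -0.2754  0.2762  0.3167]
 [-0.3896 -0.6826  0.6182 -0.7294]
 [ 0.0183 -0.6769 -0.7359  0.8732]
 [ 0.      0.      0.      1.    ]]
[[-0.0006 -0.963  -0.2696  0.0686]
 [ 1.     -0.0001 -0.0017 -0.0011]
 [ 0.0016 -0.2696  0.963  -0.1429]
 [ 0.      0.      0.      1.    ]]
{'time': 0.15, 'q': array([-76.4359,   5.0045,  10.0454,  95.0993,  -0.0016,  90.0005]), 'qd': array([ 0.0724, -0.1165,  0.1671,  0.0894,  0.1649, -0.0026]), 'joint_efforts': array([  0.0015, -52.0765,  46.5041,   0.0141,   0.    ,   0.    ]), 'ee_pos': array([ 0.1289, -0.5345,  0.2307]), 'tcp_rot': array([-179.9417,    0.0016,   13.5635]), 'wrist_force': array([ 0.2183, -0.0211, -0.0373]), 'torque': array([-0.0018,  0.0352,  0.035 ]), 'grasp_force': 0.0, 'opening': 0.0857886969043027}
```

View pics/top0.png

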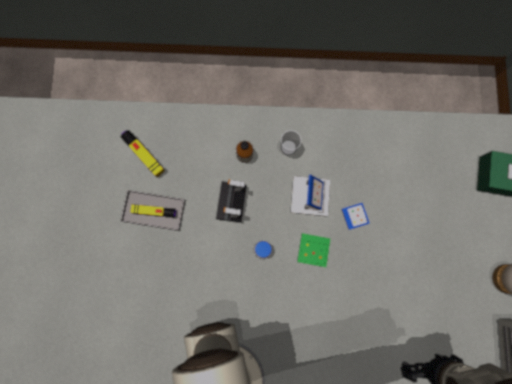

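View pics/side0.png

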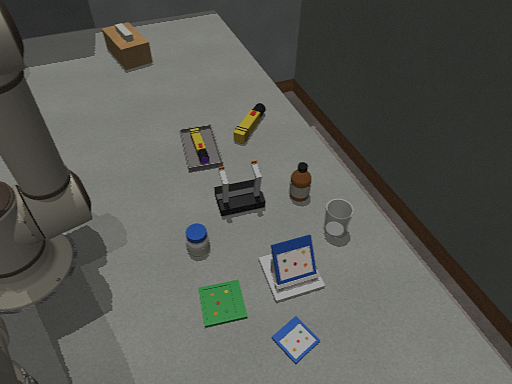

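The top view shows the holder with the plate at (311,196), the stand at (233,202), the tray and lamp at (153,211), the jar at (263,249), the bottle at (244,151) and the beaker at (291,143). The decoys are a small blue plate at (356,216), a green one at (314,250) and a large lamp at (143,153). I'll enlarge the key areas.

```bash
python3 - <<'E'
import cv2,numpy as np
a=cv2.imread('pics/top0.png');b=cv2.imread('pics/side0.png')
f=lambda i,u,v,w,h,s:cv2.resize(i[v:v+h,u:u+w],None,fx=s,fy=s,interpolation=cv2.INTER_CUBIC)
c=np.zeros((600,800,3),np.uint8)
c[:300,:400]=f(a,210,170,50,60,5)[:300,:400] if 0 else cv2.resize(a[170:230,200:280],(400,300),interpolation=2)
c[:300,400:]=cv2.resize(a[165:225,275:355],(400,300),interpolation=2)
c[300:,:400]=cv2.resize(b[155:230,190:290],(400,300),interpolation=2)
c[300:,400:]=cv2.resize(b[230:305,240:340],(400,300),interpolation=2)
cv2.imwrite('pics/crop1.png',c)
E
```

```text
(no output)
```

View pics/crop1.png

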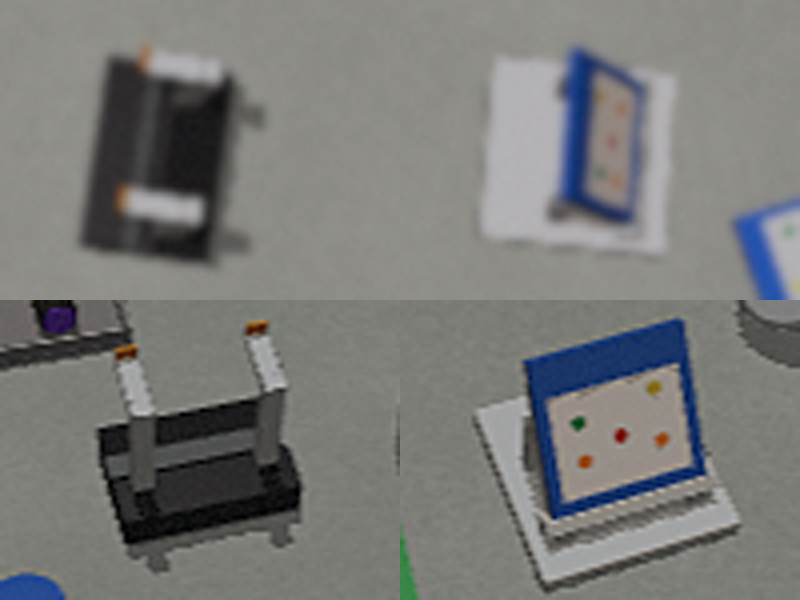

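The stand's hooks reach towards image left (world +y). The plate's top also leans to +y, and the lamp already points to -y, towards the stand's open front. Next: coarse positions.

```bash
python3 - <<'E'
from h import *
np.set_printoptions(precision=4,suppress=True)
t,Kt,Et=load('top0');s,Ks,Es=load('side0')
def blobs(im,m,box,k=4,amin=3):
    mm=np.zeros(im.shape[:2],np.uint8);u,v,w,h=box;mm[v:v+h,u:u+w]=m[v:v+h,u:u+w]*255
    n,_,st,c=cv2.connectedComponentsWithStats(mm);i=[j for j in range(1,n) if st[j,4]>=amin];i.sort(key=lambda j:-st[j,4]);return [(c[j],st[j,4]) for j in i[:k]]
def org(im):
    i=im.astype(int);return (i[...,0]-i[...,2]>40)
print(blobs(t,org(t),(215,170,45,60)),blobs(s,org(s),(205,150,65,40)))
def blue(im):
    i=im.astype(int);return (i[...,2]-i[...,0]>50)
def quad(im,box):
    m=np.zeros(im.shape[:2],np.uint8);u,v,w,h=box;m[v:v+h,u:u+w]=blue(im)[v:v+h,u:u+w]
    c=max(cv2.findContours(m,0,1)[0],key=cv2.contourArea);h=cv2.convexHull(c)
    q=cv2.approxPolyN(h,4,ensure_convex=True) if hasattr(cv2,'approxPolyN') else cv2.approxPolyDP(h,4,True)
    return q.reshape(-1,2)
qt=quad(t,(295,165,40,55));qs=quad(s,(262,225,70,75));print(qt,qs)
T=[onz(Kt,Et,*p,.1) for p in qt];print(np.array(T))
def yel(im):
    i=im.astype(int);return (np.minimum(i[...,0],i[...,1])-i[...,2]>60)
print(blobs(t,yel(t),(120,190,70,45)),blobs(s,yel(s),(175,120,50,50)))
for n,p,z in [('standtop',((222,181),(247,182.5),(242.4,222.4),(216,219)),.036),('holder',((299,176.6),(335,179.6),(333,216),(296.4,212.6)),.012),('lamphead',[(176,213)],.02),('lamptail',[(131,209)],.02),('tray',((125,191),(185,200),(182,230),(122,222)),.018),('bottle',[(244,151)],.06),('jar',[(263,249)],.07),('beaker',[(291,143)],.05)]:
    print(n,np.array([onz(Kt,Et,*q,z) for q in p]))
E
```

```text
[(array([223.625, 209.375]), np.int32(8)), (array([228.4286, 180.8571]), np.int32(7))] [(array([220.9444, 167.2222]), np.int32(18)), (array([253.7333, 161.0667]), np.int32(15))]
[[320 209]
 [307 204]
 [308 175]
 [313 175]] [[316 273]
 [278 284]
 [271 245]
 [310 234]]
[[ 0.5569 -0.2917  0.1   ]
 [ 0.572  -0.2495  0.1   ]
 [ 0.6686 -0.2525  0.1   ]
 [ 0.6691 -0.269   0.1   ]]
[(array([146.3106, 209.6932]), np.int32(264))] [(array([197.0745, 138.3975]), np.int32(161))]
standtop [[ 0.6534  0.0329  0.036 ]
 [ 0.6509 -0.0528  0.036 ]
 [ 0.5133 -0.0414  0.036 ]
 [ 0.5222  0.0476  0.036 ]]
holder [[ 0.6829 -0.2344  0.012 ]
 [ 0.6761 -0.3613  0.012 ]
 [ 0.5471 -0.3531  0.012 ]
 [ 0.5552 -0.2262  0.012 ]]
lamphead [[0.5407 0.1855 0.02  ]]
lamptail [[0.5499 0.3384 0.02  ]]
tray [[0.6118 0.3645 0.018 ]
 [0.5867 0.1579 0.018 ]
 [0.4836 0.1621 0.018 ]
 [0.505  0.3656 0.018 ]]
bottle [[ 0.7552 -0.0393  0.06  ]]
jar [[ 0.4249 -0.1114  0.07  ]]
beaker [[ 0.7924 -0.2009  0.05  ]]
```

```bash
cat >> h.py <<'E'
from scipy.linalg import logm,expm
def pose(p,r):
    T=np.eye(4);T[:3,:3]=r if np.ndim(r)==2 else R.from_euler('xyz',r,degrees=True).as_matrix();T[:3,3]=p;return T
def cur():
    o=telemetry.get_obs();return pose(o['ee_pos'],o['tcp_rot'])
def row(tx,ty,tz,ax,ay,az): return pose([tx,ty,tz],R.from_rotvec(np.radians([ax,ay,az])).as_matrix())
def plan(T0,T1,N):
    D=expm(np.real(logm(np.linalg.inv(T0)@T1))/N)
    t=D[:3,3].round(4);a=np.degrees(R.from_matrix(D[:3,:3]).as_rotvec()).round(2)
    T=T0@np.linalg.matrix_power(row(*t,*a),N)
    print(N,'rows',dict(zip(['tx','ty','tz','ax','ay','az'],[*map(float,t),*map(float,a)])),'end',T[:3,3].round(4),R.from_matrix(T[:3,:3]).as_euler('xyz',degrees=True).round(2))
    return T
E
python3 - <<'E'
from h import *
print(optics.camera('wrist')['K'])
plan(cur(),pose([.53,-.25,.32],[180,0,-3.5]),10)
E
```

```text
[[310.03473285   0.         250.41249246]
 [  0.         310.03473285 194.44984071]
 [  0.           0.           1.        ]]
10 rows {'tx': 0.043, 'ty': -0.0243, 'tz': -0.0089, 'ax': -0.0, 'ay': 0.0, 'az': 1.71} end [ 0.5304 -0.2499  0.32  ] [-1.7996e+02  1.0000e-02 -3.5300e+00]
```

```bash
python3 -m handwheel '[{"tx":0.043,"ty":-0.034,"tz":-0.003,"az":1.7,"jaw":0.2},{"tx":0.043,"ty":-0.034,"tz":-0.003,"az":1.7},{"tx":0.043,"ty":-0.034,"tz":-0.003,"az":1.7},{"tx":0.043,"ty":-0.034,"tz":-0.003,"az":1.7},{"tx":0.043,"ty":-0.034,"tz":-0.003,"az":1.7},{"tx":0.043,"ty":-0.034,"tz":-0.003,"az":1.7},{"tx":0.043,"ty":-0.034,"tz":-0.003,"az":1.7},{"tx":0.043,"ty":-0.034,"tz":-0.003,"az":1.7},{"tx":0.043,"ty":-0.034,"tz":-0.003,"az":1.7},{"tx":0.043,"ty":-0.034,"tz":-0.003,"az":1.7}]'
python3 - <<'E'
from h import *
im,K,E=shot('wrist','w1');print(cur().round(4))
cv2.imwrite('pics/w1v.png',cv2.resize(im[:,:,::-1],(768,576),interpolation=2))
E
```

```text
[[ 9.721e-01  2.346e-01 -2.000e-04  1.290e-01]
 [ 2.346e-01 -9.721e-01  6.000e-04 -5.345e-01]
 [-0.000e+00 -7.000e-04 -1.000e+00  2.309e-01]
 [ 0.000e+00  0.000e+00  0.000e+00  1.000e+00]]$[0]: bad value
```

View pics/w1v.png

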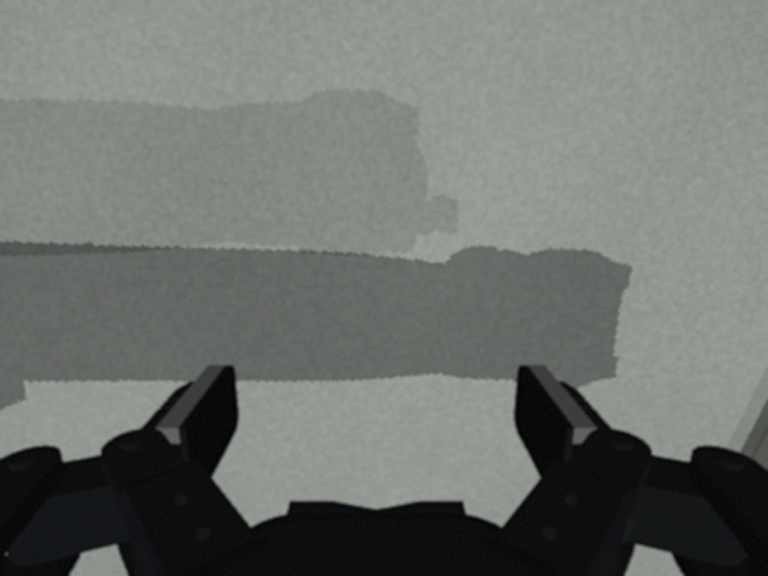

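The move was refused, so this shows only bare table with the fingers at the bottom. Each row probably needs every key.

```bash
python3 -m handwheel '[{"tx":0.043,"ty":-0.034,"tz":-0.003,"ax":0,"ay":0,"az":1.7,"jaw":0.2},{"tx":0.043,"ty":-0.034,"tz":-0.003,"ax":0,"ay":0,"az":1.7,"jaw":0.2},{"tx":0.043,"ty":-0.034,"tz":-0.003,"ax":0,"ay":0,"az":1.7,"jaw":0.2},{"tx":0.043,"ty":-0.034,"tz":-0.003,"ax":0,"ay":0,"az":1.7,"jaw":0.2},{"tx":0.043,"ty":-0.034,"tz":-0.003,"ax":0,"ay":0,"az":1.7,"jaw":0.2},{"tx":0.043,"ty":-0.034,"tz":-0.003,"ax":0,"ay":0,"az":1.7,"jaw":0.2},{"tx":0.043,"ty":-0.034,"tz":-0.003,"ax":0,"ay":0,"az":1.7,"jaw":0.2},{"tx":0.043,"ty":-0.034,"tz":-0.003,"ax":0,"ay":0,"az":1.7,"jaw":0.2},{"tx":0.043,"ty":-0.034,"tz":-0.003,"ax":0,"ay":0,"az":1.7,"jaw":0.2},{"tx":0.043,"ty":-0.034,"tz":-0.003,"ax":0,"ay":0,"az":1.7,"jaw":0.2}]'
python3 - <<'E'
from h import *
im,K,E=shot('wrist','w2');print(cur().round(4))
cv2.imwrite('pics/w2v.png',cv2.resize(im[:,:,::-1],(768,576),interpolation=2))
E
```

```text
time: 1.5
ee_pos: [0.5215, -0.1521, 0.2615]
tcp_rot: [180.0, -0.0, -3.5]
wrist_force: [0.2, -0.5, 0.7]
opening: 0.0514
grasp_force: 0.0
[[ 9.982e-01 -5.970e-02  1.000e-03  5.254e-01]
 [-5.970e-02 -9.982e-01  1.800e-03 -1.488e-01]
 [ 9.000e-04 -1.800e-03 -1.000e+00  2.602e-01]
 [ 0.000e+00  0.000e+00  0.000e+00  1.000e+00]]
```

View pics/w2v.png

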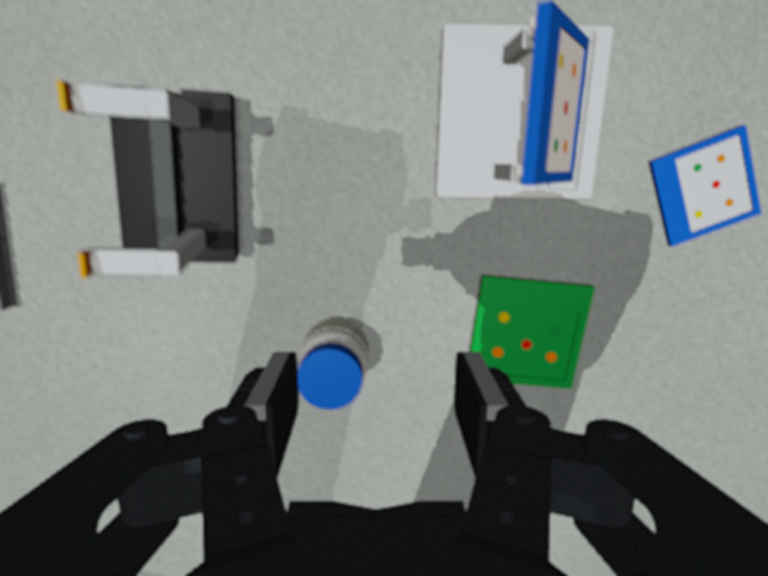

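The wrist view shows the stand's orange hook tips at (65,96) and (84,263) and the plate's back top edge from (540,5) to (522,183). The base's rear corners are near (234,93) and (239,262), all in display pixels (1.5x).

```bash
python3 - <<'E'
from h import *
np.set_printoptions(precision=4,suppress=True)
w,Kw,Ew=load('w2');s,Ks,Es=load('side0');t,Kt,Et=load('top0')
i=w.astype(int)
m=((i[...,0]-i[...,2]>60)&(i[...,0]>120)).astype(np.uint8)[:200,:100]
n,_,st,c=cv2.connectedComponentsWithStats(m);k=sorted(range(1,n),key=lambda j:-st[j,4])[:2];print(st[k],c[k])
tips=sorted([c[j] for j in k],key=lambda p:p[1]) # first = farther x
S=[(253.7,161.1),(220.9,167.2)];Tt=[(228.4,180.9),(223.6,209.4)]
P=[]
for a,b,d in zip(tips,S,Tt):
    p,e=two(ray(Kw,Ew,*a),ray(Ks,Es,*b));print('tip w+s',p,e,'w+t',two(ray(Kw,Ew,*a),ray(Kt,Et,*d))[0],'s+t',two(ray(Ks,Es,*b),ray(Kt,Et,*d))[0]);P.append(onz(Kw,Ew,*a,.126))
P=np.array(P);print(P,np.linalg.norm(P[0]-P[1]));d=P[0]-P[1];print('stand yaw',np.degrees(np.arctan2(d[1],d[0]))-90,P.mean(0))
m=((i[...,2]-i[...,0]>60)).astype(np.uint8);m[:,:340]=0;m[:,395:]=0;m[126:]=0
cc=max(cv2.findContours(m,0,1)[0],key=cv2.contourArea);q=cv2.approxPolyN(cc,5,ensure_convex=True).reshape(-1,2);print('plate poly',q)
rows=np.arange(8,118);ed=[np.flatnonzero(m[r])[0]-.5 for r in rows];f=np.polyfit(rows,ed,1);print('left edge fit',f,np.abs(np.polyval(f,rows)-ed).max())
np.save('pics/f.npy',f)
ys=np.flatnonzero(m.sum(1));print('rows',ys[0],ys[-1])
# base corner / edges lines: dark pixels
g=cv2.cvtColor(w,cv2.COLOR_RGB2GRAY)
for r in (90,110,130,150): print(r,g[r,70:165:1][[0,2,4,6,8,10,12,14,16]], 'rear edge', [c for c in range(140,170) if g[r,c]>90][:1], 'front',[c for c in range(70,90) if g[r,c]<60][:1])
E
```

```text
[[ 38  54   7  20  99]
 [ 52 169   6  17  79]] [[ 40.8485  63.6263]
 [ 54.557  176.7215]]
tip w+s [0.6359 0.0154 0.1287] [np.float64(0.0009107992273559084), np.float64(0.000910799227355365)] w+t [0.6315 0.0054 0.1457] s+t [0.6325 0.0057 0.1378]
tip w+s [0.5422 0.0211 0.1348] [np.float64(0.0016548221995869522), np.float64(0.0016548221995868176)] w+t [0.5415 0.0174 0.142 ] s+t [0.5417 0.0171 0.1368]
[[0.6356 0.0178 0.126 ]
 [0.5396 0.0286 0.126 ]] 0.09661522640550417
stand yaw -96.46989530253501 [0.5876 0.0232 0.126 ]
plate poly [[392  26]
 [381 119]
 [347 123]
 [358   2]
 [367   0]]
left edge fit [ -0.0908 358.0475] 0.9960372382391824
rows 0 122
90 [165 163 116  52  53  55  54  55  54] rear edge [159] front [76]
110 [163 161 158 111  51  53  55  54  55] rear edge [159] front [78]
130 [167 167 165 159 108  50  51  52  52] rear edge [160] front [80]
150 [164 164 165 168 162 107  48  49  51] rear edge [160] front [82]
```

```bash
python3 - <<'E'
from h import *
np.set_printoptions(precision=4,suppress=True)
w,Kw,Ew=shot('wrist','w3');print(telemetry.get_obs()['ee_pos'],telemetry.get_obs()['qd'])
s,Ks,Es=load('side0')
i=w.astype(int);g=cv2.cvtColor(w,cv2.COLOR_RGB2GRAY)
m=((i[...,0]-i[...,2]>60)&(i[...,0]>120)).astype(np.uint8)[:200,:110]
n,_,st,c=cv2.connectedComponentsWithStats(m);k=sorted(range(1,n),key=lambda j:-st[j,4])[:2]
tips=sorted([c[j] for j in k],key=lambda p:p[1]);print(tips)
for a,b in zip(tips,[(253.7,161.1),(220.9,167.2)]): print('tip w+s',*two(ray(Kw,Ew,*a),ray(Ks,Es,*b)))
P=np.array([onz(Kw,Ew,*a,.134) for a in tips]);d=P[0]-P[1];print(P,np.linalg.norm(d),'yaw',np.degrees(np.arctan2(d[1],d[0]))-90,P.mean(0))
rows=range(88,158)
F=[next(c for c in range(60,100) if g[r,c]<80)-.5 for r in rows];B=[next(c for c in range(145,175) if g[r,c]>80)-.5 for r in rows]
for nm,e in(('front',F),('rear',B)):
    f=np.polyfit(rows,e,1);A,Bq=[onz(Kw,Ew,np.polyval(f,r),r,.036) for r in(88,157)];d=A-Bq
    print(nm,A,Bq,'yaw',np.degrees(np.arctan2(d[1],d[0]))-90,np.abs(np.polyval(f,rows)-e).max())
# base y ends: columns scanning in dark rear part
for c in (130,140,150):
    col=g[:,c]; r0=next(r for r in range(100,40,-1) if col[r]>80)+.5; r1=next(r for r in range(150,200) if col[r]>80)-.5
    print('ends',c,r0,r1,onz(Kw,Ew,c,r0,.036),onz(Kw,Ew,c,r1,.036))
m=((i[...,2]-i[...,0]>60)).astype(np.uint8);m[:,:335]=0;m[:,395:]=0;m[128:]=0
rows=np.arange(8,118);ed=[np.flatnonzero(m[r])[0]-.5 for r in rows];f=np.polyfit(rows,ed,1);ys=np.flatnonzero(m.sum(1));print('plate fit',f,ys[[0,-1]])
ul=(np.polyval(f,ys[-1]+.5),ys[-1]+.5)
A=onz(Kw,Ew,*ul,.1097);B=onz(Kw,Ew,np.polyval(f,20),20,.1097);d=B-A;print('plate near corner',A,'yaw',np.degrees(np.arctan2(d[1],d[0]))-90)
print('tri near',two(ray(Kw,Ew,*ul),ray(Ks,Es,270.5,244.5)),'far',two(ray(Kw,Ew,np.polyval(f,ys[0]),ys[0]),ray(Ks,Es,310.5,233.5)),ys[0])
cv2.imwrite('pics/w3c.png',cv2.resize(w[0:140,330:400,::-1],None,fx=4,fy=4,interpolation=2))
# holder base
hm=(g>195).astype(np.uint8);hm[:,:280]=0;cc=max(cv2.findContours(hm[:140],0,1)[0],key=cv2.contourArea)
q=cv2.approxPolyN(cc,4,ensure_convex=True).reshape(-1,2);print(q,np.array([onz(Kw,Ew,*p,.012) for p in q]))
E
```

```text
[ 0.5232 -0.1506  0.26  ] [-3.5941 -2.6813 -2.6397  1.2865 -1.2169 -5.0203]
[array([47.0625, 69.5833]), array([ 60.3333, 182.4744])]
tip w+s [0.6344 0.0123 0.132 ] [np.float64(0.0010876897337390602), np.float64(0.0010876897337385757)]
tip w+s [0.5413 0.0181 0.1378] [np.float64(0.0016659384200990695), np.float64(0.0016659384200990721)]
[[0.6332 0.0119 0.134 ]
 [0.5395 0.0223 0.134 ]] 0.09427952727246407 yaw -96.3547928056117 [0.5864 0.0171 0.134 ]
front [0.6265 0.0406 0.036 ] [0.549  0.0493 0.036 ] yaw -96.3880102428189 0.5036829673694427
rear [ 0.6209 -0.0522  0.036 ] [ 0.5434 -0.0434  0.036 ] yaw -96.4825579805426 0.609098066660863
ends 130 64.5 157.5 [ 0.6474 -0.0211  0.036 ] [ 0.5452 -0.0042  0.036 ]
ends 140 65.5 177.5 [ 0.6457 -0.032   0.036 ] [ 0.5203 -0.0123  0.036 ]
ends 150 66.5 178.5 [ 0.644  -0.0429  0.036 ] [ 0.5183 -0.0242  0.036 ]
plate fit [ -0.0957 364.1447] [  6 127]
plate near corner [ 0.5703 -0.2439  0.1097] yaw -94.0001113640673
tri near (array([ 0.5707, -0.2448,  0.1077]), [np.float64(0.0006632572476993183), np.float64(0.0006632572476987565)]) far (array([ 0.6721, -0.252 ,  0.1078]), [np.float64(0.001653714506220447), np.float64(0.001653714506221317)]) 6
[[355  23]
 [346 134]
 [296 134]
 [301  21]] [[ 0.6788 -0.2747  0.012 ]
 [ 0.5551 -0.2673  0.012 ]
 [ 0.5588 -0.2054  0.012 ]
 [ 0.6845 -0.2136  0.012 ]]
```

```bash
cat >> h.py <<'E'
def frame(yaw,lean): # tool pose for plate: yaw of x_h, lean of top to -x_h (deg). returns R (tool), u
    x=np.array([np.cos(np.radians(yaw)),np.sin(np.radians(yaw)),0]);z=np.array([0,0,1.]);l=np.radians(lean)
    u=-x*np.sin(l)+z*np.cos(l);n=x*np.cos(l)+z*np.sin(l)
    return np.c_[np.cross(n,-u),n,-u],u,n
PT=np.array([.6205,-.2515,.1115]);HY=-94.
SO=np.array([.5848,0,0]);SY=-96.4
E
python3 - <<'E'
from h import *
Rm,u,n=frame(HY,35)
T=plan(cur(),pose(PT+.05*u,Rm),9)
plan(T,pose(PT-.03*u,Rm),8)
E
```

```text
9 rows {'tx': 0.0115, 'ty': 0.0039, 'tz': 0.0137, 'ax': -3.9, 'ay': -0.02, 'az': 0.08} end [ 0.6222 -0.2227  0.1522] [144.96   0.    -3.97]
8 rows {'tx': 0.0, 'ty': 0.0, 'tz': 0.01, 'ax': 0.01, 'ay': -0.0, 'az': 0.0} end [ 0.619  -0.2685  0.0867] [145.04   0.    -3.97]
```

```bash
python3 -m handwheel '[{"tx":0.0115,"ty":0.0039,"tz":0.0137,"ax":-3.9,"ay":0,"az":0.08,"jaw":0.0},{"tx":0.0115,"ty":0.0039,"tz":0.0137,"ax":-3.9,"ay":0,"az":0.08,"jaw":0.0},{"tx":0.0115,"ty":0.0039,"tz":0.0137,"ax":-3.9,"ay":0,"az":0.08,"jaw":0.0},{"tx":0.0115,"ty":0.0039,"tz":0.0137,"ax":-3.9,"ay":0,"az":0.08,"jaw":0.0},{"tx":0.0115,"ty":0.0039,"tz":0.0137,"ax":-3.9,"ay":0,"az":0.08,"jaw":0.0},{"tx":0.0115,"ty":0.0039,"tz":0.0137,"ax":-3.9,"ay":0,"az":0.08,"jaw":0.0},{"tx":0.0115,"ty":0.0039,"tz":0.0137,"ax":-3.9,"ay":0,"az":0.08,"jaw":0.0},{"tx":0.0115,"ty":0.0039,"tz":0.0137,"ax":-3.9,"ay":0,"az":0.08,"jaw":0.0},{"tx":0.0115,"ty":0.0039,"tz":0.0137,"ax":-3.9,"ay":0,"az":0.08,"jaw":0.0},{"tx":0,"ty":0,"tz":0,"ax":0,"ay":0,"az":0,"jaw":0.0}]'
python3 - <<'E'
from h import *
im,K,E=shot('wrist','w4');Rm,u,n=frame(HY,35);T=cur()
print(Rm.T@(PT-T[:3,3]))
c=Rm[:,0]*.05
for p in (PT+c,PT-c): print('expected corner px',proj(K,E,p)*1.5)
cv2.imwrite('pics/w4v.png',cv2.resize(im[:,:,::-1],(768,576),interpolation=2))
E
```

```text
time: 2.85
ee_pos: [0.6185, -0.226, 0.1518]
tcp_rot: [144.9, -0.0, -4.1]
wrist_force: [-0.7, 0.3, -0.4]
opening: 0.0427
grasp_force: 0.0
[ 0.00364964 -0.00310542  0.04854917]
expected corner px [371.90207652 198.2804311 ]
expected corner px [372.63560957 418.44303778]
```

View pics/w4v.png

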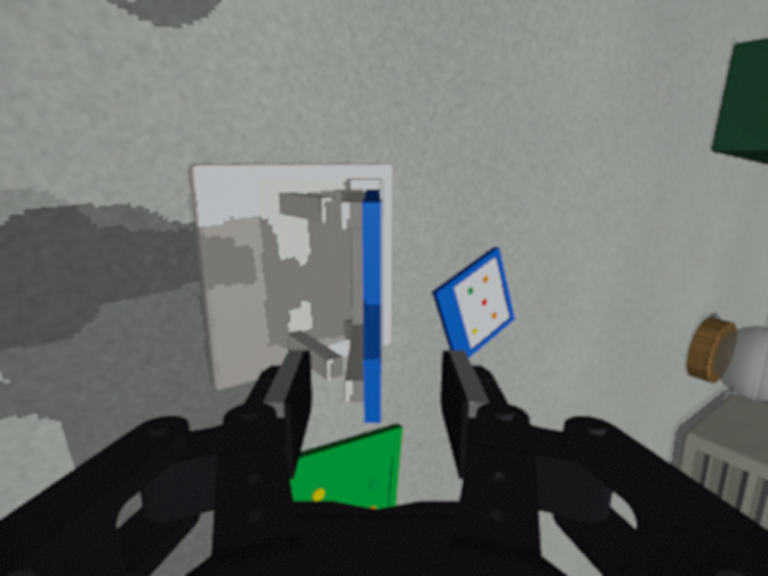

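The plate's top edge is seen edge-on at (372,192)–(372,422), matching the prediction (372,198)–(373,418), so the pose is good. I'll go in part way and let the arm settle to check for lag.

```bash
python3 -m handwheel '[{"tx":0,"ty":0,"tz":0.01,"ax":0,"ay":0,"az":0,"jaw":0.0},{"tx":0,"ty":0,"tz":0.01,"ax":0,"ay":0,"az":0,"jaw":0.0},{"tx":0,"ty":0,"tz":0.01,"ax":0,"ay":0,"az":0,"jaw":0.0},{"tx":0,"ty":0,"tz":0.01,"ax":0,"ay":0,"az":0,"jaw":0.0},{"tx":0,"ty":0,"tz":0.01,"ax":0,"ay":0,"az":0,"jaw":0.0},{"tx":0,"ty":0,"tz":0.0,"ax":0,"ay":0,"az":0,"jaw":0.0},{"tx":0,"ty":0,"tz":0.0,"ax":0,"ay":0,"az":0,"jaw":0.0},{"tx":0,"ty":0,"tz":0.0,"ax":0,"ay":0,"az":0,"jaw":0.0},{"tx":0,"ty":0,"tz":0.0,"ax":0,"ay":0,"az":0,"jaw":0.0},{"tx":0,"ty":0,"tz":0,"ax":0,"ay":0,"az":0,"jaw":0.0}]'
python3 - <<'E'
from h import *
Rm,u,n=frame(HY,35)
im,K,E=shot('wrist','w5');T=cur();print(T[:3,:3].T@(PT-T[:3,3]))
i=im.astype(int);m=(i[...,2]-i[...,0]>50)
for r in range(130,300,20): print(r,[(np.flatnonzero(m[r,225:285])[[0,-1]]+225) if m[r,225:285].any() else 0])
ys=np.flatnonzero(m[:,240:256].sum(1)>3);print(ys[[0,-1]])
for p in (PT,PT+.05*Rm[:,0],PT-.05*Rm[:,0],T[:3,3],T[:3,3]-.0*T[:3,2]): print(proj(K,E,p))
E
```

```text
time: 4.15
ee_pos: [0.6175, -0.2546, 0.113]
tcp_rot: [144.9, -0.2, -4.1]
wrist_force: [0.1, -0.4, 0.0]
opening: 0.0429
grasp_force: 0.0
[ 0.00283521 -0.00359514 -0.0007709 ]
130 [0]
150 [array([235, 252])]
170 [array([236, 252])]
190 [array([236, 252])]
210 [array([236, 252])]
230 [array([238, 251])]
250 [array([238, 251])]
270 [array([238, 251])]
290 [array([238, 252])]
[133 337]
[245.13652207 243.24627643]
[244.25847922 142.5306059 ]
[245.87496661 327.94936011]
[252.30178176 247.77106797]
[252.30178176 247.77106797]
```

```bash
python3 -m handwheel '[{"tx":0.002,"ty":-0.0036,"tz":0.0,"ax":0,"ay":0,"az":0,"jaw":0.0},{"tx":0,"ty":0,"tz":0.01,"ax":0,"ay":0,"az":0,"jaw":0.0},{"tx":0,"ty":0,"tz":0.01,"ax":0,"ay":0,"az":0,"jaw":0.0},{"tx":0,"ty":0,"tz":0.01,"ax":0,"ay":0,"az":0,"jaw":0.0},{"tx":0,"ty":0,"tz":0.0,"ax":0,"ay":0,"az":0,"jaw":0.0},{"tx":0,"ty":0,"tz":0.0,"ax":0,"ay":0,"az":0,"jaw":-1},{"tx":0,"ty":0,"tz":0.0,"ax":0,"ay":0,"az":0,"jaw":-1},{"tx":0,"ty":0,"tz":0.0,"ax":0,"ay":0,"az":0,"jaw":-1},{"tx":0,"ty":0,"tz":0.0,"ax":0,"ay":0,"az":0,"jaw":-1},{"tx":0,"ty":0,"tz":0,"ax":0,"ay":0,"az":0,"jaw":-1}]' 45
```

```text
time: 5.45
ee_pos: [0.6188, -0.2694, 0.087]
tcp_rot: [144.9, -0.3, -4.1]
wrist_force: [-0.4, -2.7, 6.1]
opening: 0.0071
grasp_force: 45.8
```

```bash
python3 -m handwheel '[{"tx":0,"ty":0,"tz":-0.006,"ax":0,"ay":0,"az":0,"jaw":-1},{"tx":0,"ty":0,"tz":-0.012,"ax":0,"ay":0,"az":0,"jaw":-1},{"tx":0,"ty":0,"tz":-0.015,"ax":0,"ay":0,"az":0,"jaw":-1},{"tx":0,"ty":0,"tz":-0.015,"ax":0,"ay":0,"az":0,"jaw":-1},{"tx":0,"ty":0,"tz":-0.015,"ax":0,"ay":0,"az":0,"jaw":-1},{"tx":0,"ty":0,"tz":-0.015,"ax":0,"ay":0,"az":0,"jaw":-1},{"tx":0,"ty":0,"tz":-0.015,"ax":0,"ay":0,"az":0,"jaw":-1},{"tx":0,"ty":0.0172,"tz":-0.0246,"ax":0,"ay":0,"az":0,"jaw":-1},{"tx":0,"ty":0.0172,"tz":-0.0246,"ax":0,"ay":0,"az":0,"jaw":-1},{"tx":0,"ty":0.01,"tz":-0.014,"ax":0,"ay":0,"az":0,"jaw":-1}]'
python3 - <<'E'
from h import *
D=.0696
Rm,u,n=frame(SY,30);xs=np.array([np.cos(np.radians(SY)),np.sin(np.radians(SY)),0])
foot=SO+.002*xs+[0,0,.024]
plan(cur(),pose(foot+(.16+D)*u,Rm),10)
E
```

```text
time: 6.7
ee_pos: [0.6219, -0.2151, 0.2407]
tcp_rot: [145.0, -0.3, -4.1]
wrist_force: [-0.4, 0.1, -1.8]
opening: 0.0076
grasp_force: 45.4
10 rows {'tx': -0.0054, 'ty': -0.0282, 'tz': -0.016, 'ax': 0.5, 'ay': -0.15, 'az': 0.18} end [0.5971 0.112  0.2224] [ 1.4998e+02  4.0000e-02 -6.4100e+00]
```

```bash
python3 -m handwheel '[{"tx":-0.0054,"ty":-0.0282,"tz":-0.016,"ax":0.5,"ay":-0.15,"az":0.18,"jaw":-1},{"tx":-0.0054,"ty":-0.0282,"tz":-0.016,"ax":0.5,"ay":-0.15,"az":0.18,"jaw":-1},{"tx":-0.0054,"ty":-0.0282,"tz":-0.016,"ax":0.5,"ay":-0.15,"az":0.18,"jaw":-1},{"tx":-0.0054,"ty":-0.0282,"tz":-0.016,"ax":0.5,"ay":-0.15,"az":0.18,"jaw":-1},{"tx":-0.0054,"ty":-0.0282,"tz":-0.016,"ax":0.5,"ay":-0.15,"az":0.18,"jaw":-1},{"tx":-0.0054,"ty":-0.0282,"tz":-0.016,"ax":0.5,"ay":-0.15,"az":0.18,"jaw":-1},{"tx":-0.0054,"ty":-0.0282,"tz":-0.016,"ax":0.5,"ay":-0.15,"az":0.18,"jaw":-1},{"tx":-0.0054,"ty":-0.0282,"tz":-0.016,"ax":0.5,"ay":-0.15,"az":0.18,"jaw":-1},{"tx":-0.0054,"ty":-0.0282,"tz":-0.016,"ax":0.5,"ay":-0.15,"az":0.18,"jaw":-1},{"tx":-0.0054,"ty":-0.0282,"tz":-0.016,"ax":0.5,"ay":-0.15,"az":0.18,"jaw":-1}]'
python3 -m handwheel '[{"tx":0,"ty":0,"tz":0,"ax":0,"ay":0,"az":0,"jaw":-1},{"tx":0,"ty":0,"tz":0,"ax":0,"ay":0,"az":0,"jaw":-1},{"tx":0,"ty":0,"tz":0,"ax":0,"ay":0,"az":0,"jaw":-1},{"tx":0,"ty":0,"tz":0,"ax":0,"ay":0,"az":0,"jaw":-1},{"tx":0,"ty":0,"tz":0.0,"ax":0,"ay":0,"az":0,"jaw":-1},{"tx":0,"ty":0,"tz":0.0,"ax":0,"ay":0,"az":0,"jaw":-1},{"tx":0,"ty":0,"tz":0,"ax":0,"ay":0,"az":0,"jaw":-1},{"tx":0,"ty":0,"tz":0,"ax":0,"ay":0,"az":0,"jaw":-1},{"tx":0,"ty":0,"tz":0,"ax":0,"ay":0,"az":0,"jaw":-1},{"tx":0,"ty":0,"tz":0,"ax":0,"ay":0,"az":0,"jaw":-1}]'
python3 - <<'E'
from h import *
np.set_printoptions(precision=4,suppress=True)
D=.0696
Rm,u,n=frame(SY,30);xs=np.array([np.cos(np.radians(SY)),np.sin(np.radians(SY)),0])
foot=SO+.002*xs+[0,0,.024]
im,K,E=shot('wrist','w6');T=cur()
print(T[:3,:3].T@(foot+(.16+D)*u-T[:3,3]))
s,Ks,Es=shot('side','side1')
c=np.vstack([np.hstack([im[:,:,::-1][:, :]]) ])
cv2.imwrite('pics/v6.png',np.vstack([cv2.resize(im[60:,:,::-1],(512,324))[:300],cv2.resize(s[90:240,150:406,::-1],(512,300),interpolation=2)]))
x,z=T[:3,0],T[:3,2]
for nm,sx in(('far',1),('near',-1)):
  for e,d in(('top',-.0304),('foot',D)):
    p=T[:3,3]+sx*.05*x+d*z;print(nm,e,'w',proj(K,E,p),'s',proj(Ks,Es,p))
E
```

```text
time: 7.95
ee_pos: [0.5696, -0.0412, 0.2336]
tcp_rot: [155.5, 0.2, 7.8]
wrist_force: [-0.5, 0.7, -1.8]
opening: 0.0075
grasp_force: 45.3
time: 9.2
ee_pos: [0.57, -0.0423, 0.2334]
tcp_rot: [155.5, 0.2, 7.8]
wrist_force: [-0.5, 0.2, -1.5]
opening: 0.0076
grasp_force: 45.4
[ 0.048  -0.1401 -0.0526]
far top w [253.2434 159.811 ] s [253.2898 132.7723]
far foot w [252.1754 135.8365] s [260.9845 170.0085]
near top w [252.7407 378.5992] s [216.5776 145.8042]
near foot w [251.9986 268.4696] s [226.1675 183.8408]
```

View pics/v6.png

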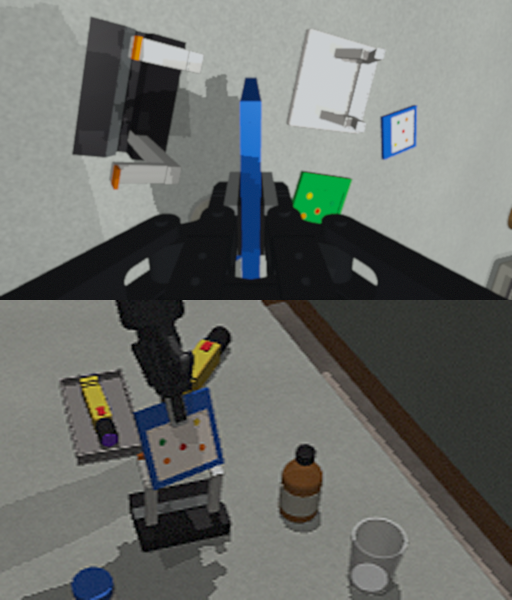

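The plate is held squarely, but the arm stopped short of the target over the posts. I'll check the joints.

```bash
python3 - <<'E'
from h import *
o=telemetry.get_obs();print(o['q'].round(1),o['ee_pos'],o['tcp_rot'],o['wrist_force'])
E
```

```text
[  7.7   6.    8.6  92.8 -24.5 179.9] [ 0.57004574 -0.04229581  0.23342858] [155.45238369   0.23923694   7.76483844] [-0.6435662  -0.28780202 -1.49946835]
```

Joint 6 is at its limit (180°). The plate is alike front and back, so I can raise it and spin the tool half a turn about its own axis while holding the plate.

```bash
python3 -m handwheel '[{"tx":0,"ty":0.0083,"tz":-0.018,"ax":0,"ay":0,"az":0,"jaw":-1},{"tx":0,"ty":0.0083,"tz":-0.018,"ax":0,"ay":0,"az":0,"jaw":-1},{"tx":0,"ty":0,"tz":0,"ax":0,"ay":0,"az":-10.4,"jaw":-1},{"tx":0,"ty":0,"tz":0,"ax":0,"ay":0,"az":-10.4,"jaw":-1},{"tx":0,"ty":0,"tz":0,"ax":0,"ay":0,"az":-10.4,"jaw":-1},{"tx":0,"ty":0,"tz":0,"ax":0,"ay":0,"az":-10.4,"jaw":-1},{"tx":0,"ty":0,"tz":0,"ax":0,"ay":0,"az":-10.4,"jaw":-1},{"tx":0,"ty":0,"tz":0,"ax":0,"ay":0,"az":-10.4,"jaw":-1},{"tx":0,"ty":0,"tz":0,"ax":0,"ay":0,"az":-10.4,"jaw":-1},{"tx":0,"ty":0,"tz":0,"ax":0,"ay":0,"az":-10.4,"jaw":-1}]'
python3 -m handwheel '[{"tx":0,"ty":0,"tz":0,"ax":0,"ay":0,"az":-10.4,"jaw":-1},{"tx":0,"ty":0,"tz":0,"ax":0,"ay":0,"az":-10.4,"jaw":-1},{"tx":0,"ty":0,"tz":0,"ax":0,"ay":0,"az":-10.4,"jaw":-1},{"tx":0,"ty":0,"tz":0,"ax":0,"ay":0,"az":-10.4,"jaw":-1},{"tx":0,"ty":0,"tz":0,"ax":0,"ay":0,"az":-10.4,"jaw":-1},{"tx":0,"ty":0,"tz":0,"ax":0,"ay":0,"az":-10.4,"jaw":-1},{"tx":0,"ty":0,"tz":0,"ax":0,"ay":0,"az":-10.4,"jaw":-1},{"tx":0,"ty":0,"tz":0,"ax":0,"ay":0,"az":-10.4,"jaw":-1},{"tx":0,"ty":0,"tz":0,"ax":0,"ay":0,"az":0,"jaw":-1},{"tx":0,"ty":0,"tz":0,"ax":0,"ay":0,"az":0,"jaw":-1}]'
cat >> h.py <<'E'
D=.0696
XS=np.array([np.cos(np.radians(SY)),np.sin(np.radians(SY)),0])
def ftool(lean,xf,zf,s=0,dy=0): # tool pose (half-turned) for plate foot at stand (xf,zf) backed off s along u
    Rm,u,n=frame(SY,lean);ys=np.array([-XS[1],XS[0],0])
    return pose(SO+xf*XS+dy*ys+np.array([0,0,zf])+(s+D)*u,Rm@np.diag([-1,-1,1]))
def fcur():
    T=cur();f=T[:3,3]+D*T[:3,2]-SO;ys=np.array([-XS[1],XS[0],0])
    z=T[:3,2];print('foot x,y,z mm',(1e3*np.array([f@XS,f@ys,f[2]])).round(1),'lean',round(float(np.degrees(np.arctan2(z@XS,-z[2]))),2),'tool x vs -ys deg',np.degrees(np.arcsin(np.clip([T[:3,0]@XS,T[2,0]],-1,1))).round(2),'F',telemetry.get_obs()['wrist_force'].round(1));return T
E
python3 - <<'E'
from h import *
T=fcur();print(telemetry.get_obs()['q'].round(1));plan(T,ftool(30,.002,.024,.16),6)
E
```

```text
time: 10.55
ee_pos: [0.5702, -0.0424, 0.273]
tcp_rot: [177.3, 24.4, 90.8]
wrist_force: [-0.3, 0.2, -1.8]
opening: 0.0073
grasp_force: 45.3
time: 11.8
ee_pos: [0.5702, -0.0424, 0.273]
tcp_rot: [-156.0, 5.5, 175.1]
wrist_force: [1.2, -0.0, -1.9]
opening: 0.007
grasp_force: 45.4
foot x,y,z mm [ 71.9  -2.9 209.7] lean 23.93 tool x vs -ys deg [ 1.54 -5.47] F [ 1.2 -0.  -1.9]
[  7.7   6.9  13.9  97.3 -24.5  13.8]
6 rows {'tx': -0.0016, 'ty': 0.0271, 'tz': -0.004, 'ax': 1.02, 'ay': 0.93, 'az': -0.18} end [0.5973 0.1119 0.2227] [-1.4998e+02  1.0000e-02  1.7358e+02]
```

```bash
python3 -m handwheel '[{"tx":-0.0016,"ty":0.0271,"tz":-0.004,"ax":1.02,"ay":0.93,"az":-0.18,"jaw":-1},{"tx":-0.0016,"ty":0.0271,"tz":-0.004,"ax":1.02,"ay":0.93,"az":-0.18,"jaw":-1},{"tx":-0.0016,"ty":0.0271,"tz":-0.004,"ax":1.02,"ay":0.93,"az":-0.18,"jaw":-1},{"tx":-0.0016,"ty":0.0271,"tz":-0.004,"ax":1.02,"ay":0.93,"az":-0.18,"jaw":-1},{"tx":-0.0016,"ty":0.0271,"tz":-0.004,"ax":1.02,"ay":0.93,"az":-0.18,"jaw":-1},{"tx":-0.0016,"ty":0.0271,"tz":-0.004,"ax":1.02,"ay":0.93,"az":-0.18,"jaw":-1},{"tx":0,"ty":0,"tz":0,"ax":0,"ay":0,"az":0,"jaw":-1},{"tx":0,"ty":0,"tz":0,"ax":0,"ay":0,"az":0,"jaw":-1},{"tx":0,"ty":0,"tz":0,"ax":0,"ay":0,"az":0,"jaw":-1},{"tx":0,"ty":0,"tz":0,"ax":0,"ay":0,"az":0,"jaw":-1}]'
python3 - <<'E'
from h import *
T=fcur();plan(T,ftool(30,.002,.034,.0),8)
im,K,E=shot('wrist','w7');s,Ks,Es=shot('side','side2');t,Kt,Et=shot('top','top2')
x,z,y=T[:3,0],T[:3,2],T[:3,1]
for nm,sx in(('+',1),('-',-1)):
  for e,d in(('top',-.0304),('foot',D)):
    p=T[:3,3]+sx*.05*x+d*z;print(nm,e,'w',proj(K,E,p).round(1),'s',proj(Ks,Es,p).round(1),'t',proj(Kt,Et,p).round(1))
i=s.astype(int);m=((i[...,2]-i[...,0]>40)).astype(np.uint8);m[:, :190]=0;m[:,290:]=0;m[200:]=0;m[:90]=0
c=max(cv2.findContours(m,0,1)[0],key=cv2.contourArea);print('side quad',cv2.approxPolyN(c,4,ensure_convex=True).reshape(-1,2).tolist())
cv2.imwrite('pics/v7.png',np.vstack([cv2.resize(im[60:,:,::-1],(512,324))[:300],cv2.resize(s[90:240,150:406,::-1],(512,300),interpolation=2)]))
E
```

```text
time: 13.05
ee_pos: [0.5966, 0.1113, 0.2235]
tcp_rot: [-150.0, -0.0, 173.7]
wrist_force: [-0.1, -0.1, -1.7]
opening: 0.0074
grasp_force: 45.4
foot x,y,z mm [-77.1  -0.6 163.2] lean 30.01 tool x vs -ys deg [0.12 0.01] F [-0.1 -0.1 -1.7]
8 rows {'tx': -0.0001, 'ty': -0.0005, 'tz': 0.0189, 'ax': -0.0, 'ay': 0.01, 'az': 0.01} end [0.5887 0.0326 0.0945] [-1.4999e+02 -4.0000e-02  1.7361e+02]
+ top w [247.7 159.4] s [206.7 107.9] t [181. 200.]
+ foot w [248.7 135.9] s [212.8 144.8] t [201.8 206.9]
- top w [248.2 378.6] s [243.1 102.2] t [186.9 166.1]
- foot w [248.9 268.7] s [248.  138.6] t [207.  175.3]
side quad [[248, 139], [213, 145], [208, 108], [243, 103]]
```

View pics/v7.png

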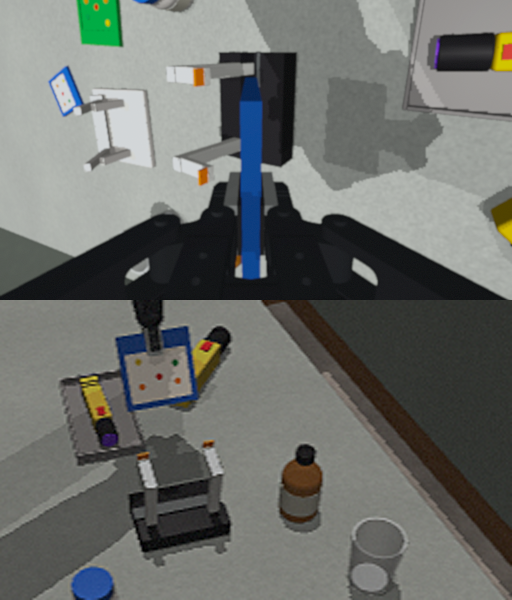

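The side view matches the predicted plate corners within about 1 px, and the plate is in front of the hooks. I'll slide it down along its own axis.

```bash
python3 -m handwheel '[{"tx":-0.0001,"ty":-0.0005,"tz":0.0189,"ax":0,"ay":0,"az":0,"jaw":-1},{"tx":-0.0001,"ty":-0.0005,"tz":0.0189,"ax":0,"ay":0,"az":0,"jaw":-1},{"tx":-0.0001,"ty":-0.0005,"tz":0.0189,"ax":0,"ay":0,"az":0,"jaw":-1},{"tx":-0.0001,"ty":-0.0005,"tz":0.0189,"ax":0,"ay":0,"az":0,"jaw":-1},{"tx":-0.0001,"ty":-0.0005,"tz":0.0189,"ax":0,"ay":0,"az":0,"jaw":-1},{"tx":-0.0001,"ty":-0.0005,"tz":0.0189,"ax":0,"ay":0,"az":0,"jaw":-1},{"tx":-0.0001,"ty":-0.0005,"tz":0.0189,"ax":0,"ay":0,"az":0,"jaw":-1},{"tx":-0.0001,"ty":-0.0005,"tz":0.012,"ax":0,"ay":0,"az":0,"jaw":-1},{"tx":0,"ty":0,"tz":0.0,"ax":0,"ay":0,"az":0,"jaw":-1},{"tx":0,"ty":0,"tz":0,"ax":0,"ay":0,"az":0,"jaw":-1}]'
python3 - <<'E'
from h import *
T=fcur();plan(T,ftool(28,.002,.024),4)
im,K,E=shot('wrist','w8');s,Ks,Es=shot('side','side3')
cv2.imwrite('pics/v8.png',np.vstack([cv2.resize(im[40:220,160:340,::-1],(400,400),interpolation=2)[:300],cv2.resize(s[130:230,190:323,::-1],(400,300),interpolation=2)]))
E
```

```text
time: 14.45
ee_pos: [0.5893, 0.0369, 0.1004]
tcp_rot: [-150.0, -0.0, 173.8]
wrist_force: [-0.5, 0.6, -0.9]
opening: 0.0071
grasp_force: 45.3
foot x,y,z mm [-2.4  0.5 40.1] lean 30.02 tool x vs -ys deg [0.19 0.04] F [-0.5  0.6 -0.9]
4 rows {'tx': 0.0001, 'ty': 0.0004, 'tz': 0.0041, 'ax': -0.51, 'ay': 0.01, 'az': 0.05} end [0.5882 0.0304 0.0853] [-1.5202e+02  2.0000e-02  1.7360e+02]
```

View pics/v8.png

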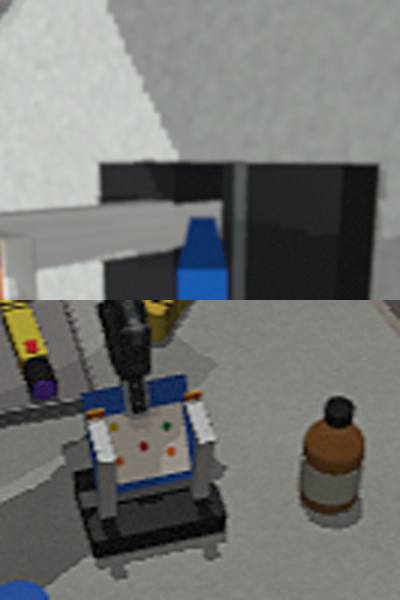

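The plate hangs under the hook ends between the posts, with its foot just over the slot. Continuing into the slot mouth.

```bash
python3 -m handwheel '[{"tx":0.0001,"ty":0.0004,"tz":0.0041,"ax":-0.5,"ay":0,"az":0.05,"jaw":-1},{"tx":0.0001,"ty":0.0004,"tz":0.0041,"ax":-0.5,"ay":0,"az":0.05,"jaw":-1},{"tx":0.0001,"ty":0.0004,"tz":0.0041,"ax":-0.5,"ay":0,"az":0.05,"jaw":-1},{"tx":0.0001,"ty":0.0004,"tz":0.0041,"ax":-0.5,"ay":0,"az":0.05,"jaw":-1},{"tx":0,"ty":0,"tz":0,"ax":0,"ay":0,"az":0,"jaw":-1},{"tx":0,"ty":0,"tz":0,"ax":0,"ay":0,"az":0,"jaw":-1},{"tx":0,"ty":0,"tz":0,"ax":0,"ay":0,"az":0,"jaw":-1},{"tx":0,"ty":0,"tz":0,"ax":0,"ay":0,"az":0,"jaw":-1},{"tx":0,"ty":0,"tz":0,"ax":0,"ay":0,"az":0,"jaw":-1},{"tx":0,"ty":0,"tz":0,"ax":0,"ay":0,"az":0,"jaw":-1}]'
python3 - <<'E'
from h import *
T=fcur();T=plan(T,ftool(24,.0019,.0205),2);T=plan(T,ftool(18,.0016,.0175),2);T=plan(T,ftool(10,.001,.0150),3)
T=plan(T,ftool(0,.0002,.013),3);T=plan(T,ftool(-10,.001,.0127),3)
E
```

```text
time: 15.8
ee_pos: [0.588, 0.0301, 0.0846]
tcp_rot: [-152.0, 0.0, 173.6]
wrist_force: [-0.6, -0.5, -1.3]
opening: 0.0074
grasp_force: 45.4
foot x,y,z mm [ 2.4 -0.2 23.2] lean 28.04 tool x vs -ys deg [ 0.01 -0.01] F [-0.6 -0.5 -1.3]
2 rows {'tx': -0.0001, 'ty': -0.0016, 'tz': 0.0011, 'ax': -2.02, 'ay': 0.01, 'az': 0.0} end [0.5877 0.0263 0.0841] [-1.560e+02 -1.000e-02  1.736e+02]
2 rows {'tx': -0.0, 'ty': -0.0029, 'tz': 0.0015, 'ax': -3.0, 'ay': -0.0, 'az': 0.0} end [0.587  0.0198 0.0836] [-1.620e+02 -1.000e-02  1.736e+02]
3 rows {'tx': -0.0, 'ty': -0.0029, 'tz': 0.0008, 'ax': -2.67, 'ay': -0.0, 'az': 0.0} end [0.586  0.0109 0.0836] [-1.7001e+02 -1.0000e-02  1.7360e+02]
3 rows {'tx': -0.0, 'ty': -0.0037, 'tz': 0.0007, 'ax': -3.33, 'ay': -0.0, 'az': 0.0} end [ 5.847e-01 -3.000e-04  8.280e-02] [-1.800e+02 -1.000e-02  1.736e+02]
3 rows {'tx': -0.0, 'ty': -0.0043, 'tz': 0.0003, 'ax': -3.33, 'ay': -0.0, 'az': 0.0} end [ 0.5833 -0.013   0.0811] [ 1.7001e+02 -1.0000e-02  1.7360e+02]
```

```bash
python3 -m handwheel '[{"tx":-0.0001,"ty":-0.0016,"tz":0.0011,"ax":-2,"ay":0,"az":0,"jaw":-1},{"tx":0,"ty":-0.0016,"tz":0.0011,"ax":-2,"ay":0,"az":0,"jaw":-1},{"tx":0,"ty":0,"tz":0,"ax":0,"ay":0,"az":0,"jaw":-1},{"tx":0,"ty":-0.0029,"tz":0.0015,"ax":-3,"ay":0,"az":0,"jaw":-1},{"tx":0,"ty":-0.0029,"tz":0.0015,"ax":-3,"ay":0,"az":0,"jaw":-1},{"tx":0,"ty":0,"tz":0,"ax":0,"ay":0,"az":0,"jaw":-1},{"tx":0,"ty":0,"tz":0,"ax":0,"ay":0,"az":0,"jaw":-1},{"tx":0,"ty":0,"tz":0,"ax":0,"ay":0,"az":0,"jaw":-1},{"tx":0,"ty":0,"tz":0,"ax":0,"ay":0,"az":0,"jaw":-1},{"tx":0,"ty":0,"tz":0,"ax":0,"ay":0,"az":0,"jaw":-1}]'
python3 -c "
from h import *
T=fcur();T=plan(T,ftool(10,.001,.0150),3)
T=plan(T,ftool(0,.0002,.013),3)"
```

```text
time: 17.05
ee_pos: [0.5868, 0.0199, 0.0834]
tcp_rot: [-161.9, -0.0, 173.6]
wrist_force: [0.1, -1.2, -0.6]
opening: 0.0073
grasp_force: 45.4
foot x,y,z mm [ 1.6 -0.2 17.3] lean 18.06 tool x vs -ys deg [0.03 0.01] F [ 0.1 -1.2 -0.6]
3 rows {'tx': -0.0001, 'ty': -0.0029, 'tz': 0.0008, 'ax': -2.69, 'ay': 0.0, 'az': 0.01} end [0.5861 0.0109 0.0834] [-170.01    0.    173.6 ]
3 rows {'tx': 0.0, 'ty': -0.0037, 'tz': 0.0007, 'ax': -3.33, 'ay': 0.0, 'az': -0.0} end [ 5.849e-01 -3.000e-04  8.260e-02] [-180.     0.   173.6]
```

```bash
python3 -m handwheel '[{"tx":0,"ty":-0.0029,"tz":0.0008,"ax":-2.7,"ay":0,"az":0,"jaw":-1},{"tx":0,"ty":-0.0029,"tz":0.0008,"ax":-2.7,"ay":0,"az":0,"jaw":-1},{"tx":0,"ty":-0.0029,"tz":0.0008,"ax":-2.7,"ay":0,"az":0,"jaw":-1},{"tx":0,"ty":0,"tz":0,"ax":0,"ay":0,"az":0,"jaw":-1},{"tx":0,"ty":-0.0037,"tz":0.0007,"ax":-3.3,"ay":0,"az":0,"jaw":-1},{"tx":0,"ty":-0.0037,"tz":0.0007,"ax":-3.3,"ay":0,"az":0,"jaw":-1},{"tx":0,"ty":-0.0037,"tz":0.0007,"ax":-3.3,"ay":0,"az":0,"jaw":-1},{"tx":0,"ty":0,"tz":0,"ax":0,"ay":0,"az":0,"jaw":-1},{"tx":0,"ty":0,"tz":0,"ax":0,"ay":0,"az":0,"jaw":-1},{"tx":0,"ty":0,"tz":0,"ax":0,"ay":0,"az":0,"jaw":-1}]'
python3 -c "
from h import *
T=fcur();T=plan(T,ftool(-9,.0005,.0127),3)"
```

```text
time: 18.3
ee_pos: [0.5847, 0.0003, 0.0826]
tcp_rot: [-179.9, -0.0, 173.7]
wrist_force: [-0.4, -1.3, -1.9]
opening: 0.0075
grasp_force: 45.3
foot x,y,z mm [-0.1 -0.2 13. ] lean 0.09 tool x vs -ys deg [0.06 0.  ] F [-0.4 -1.3 -1.9]
3 rows {'tx': -0.0001, 'ty': -0.0039, 'tz': 0.0002, 'ax': -3.03, 'ay': -0.0, 'az': 0.02} end [ 0.5837 -0.0113  0.0814] [ 1.710e+02 -1.000e-02  1.736e+02]
```

```bash
python3 -m handwheel '[{"tx":0,"ty":-0.0039,"tz":0.0002,"ax":-3,"ay":0,"az":0,"jaw":-1},{"tx":0,"ty":-0.0039,"tz":0.0002,"ax":-3,"ay":0,"az":0,"jaw":-1},{"tx":0,"ty":-0.0039,"tz":0.0002,"ax":-3,"ay":0,"az":0,"jaw":-1},{"tx":0,"ty":0,"tz":0,"ax":0,"ay":0,"az":0,"jaw":-1},{"tx":0,"ty":0,"tz":0,"ax":0,"ay":0,"az":0,"jaw":-1},{"tx":0,"ty":0,"tz":0,"ax":0,"ay":0,"az":0,"jaw":-1},{"tx":0,"ty":0,"tz":0.0005,"ax":0,"ay":0,"az":0,"jaw":-1},{"tx":0,"ty":0,"tz":0.0005,"ax":0,"ay":0,"az":0,"jaw":-1},{"tx":0,"ty":0,"tz":0,"ax":0,"ay":0,"az":0,"jaw":-1},{"tx":0,"ty":0,"tz":0,"ax":0,"ay":0,"az":0,"jaw":-1}]'
python3 -c "
from h import *
T=fcur();print(telemetry.get_obs()['torque'])"
```

```text
time: 19.55
ee_pos: [0.5836, -0.0116, 0.0812]
tcp_rot: [171.0, 0.1, 173.6]
wrist_force: [-1.3, 1.0, 5.0]
opening: 0.0075
grasp_force: 46.4
foot x,y,z mm [ 0.8  0.1 12.5] lean -8.98 tool x vs -ys deg [ 0.02 -0.06] F [-1.3  1.   5. ]
[0.27026877 0.44065706 0.06999358]
```

```bash
python3 -m handwheel '[{"tx":0,"ty":-0.0006,"tz":0,"ax":-0.5,"ay":0,"az":0,"jaw":-1},{"tx":0,"ty":-0.0006,"tz":0,"ax":-0.5,"ay":0,"az":0,"jaw":-1},{"tx":0,"ty":-0.0005,"tz":0.0003,"ax":0,"ay":0,"az":0,"jaw":-1},{"tx":0,"ty":0,"tz":0,"ax":0,"ay":0,"az":0,"jaw":-1},{"tx":0,"ty":0,"tz":0,"ax":0,"ay":0,"az":0,"jaw":-1},{"tx":0,"ty":0,"tz":0,"ax":0,"ay":0,"az":0,"jaw":-1},{"tx":0,"ty":0,"tz":0,"ax":0,"ay":0,"az":0,"jaw":-1},{"tx":0,"ty":0,"tz":0,"ax":0,"ay":0,"az":0,"jaw":-1},{"tx":0,"ty":0,"tz":0,"ax":0,"ay":0,"az":0,"jaw":-1},{"tx":0,"ty":0,"tz":0,"ax":0,"ay":0,"az":0,"jaw":-1}]'
python3 -c "
from h import *
T=fcur();print(telemetry.get_obs()['torque'])"
```

```text
time: 20.8
ee_pos: [0.5835, -0.013, 0.0811]
tcp_rot: [170.0, 0.1, 173.6]
wrist_force: [-2.5, 1.0, 7.2]
opening: 0.0073
grasp_force: 46.8
foot x,y,z mm [ 1.   0.2 12.5] lean -10.01 tool x vs -ys deg [ 0.02 -0.08] F [-2.5  1.   7.2]
[0.61328339 0.60447034 0.10948678]
```

The foot is at z 12.5 mm with 10° of lean and light contact. Releasing gently and checking.

```bash
python3 -m handwheel '[{"tx":0,"ty":0,"tz":0,"ax":0,"ay":0,"az":0,"jaw":-0.75},{"tx":0,"ty":0,"tz":0,"ax":0,"ay":0,"az":0,"jaw":-0.7},{"tx":0,"ty":0,"tz":0,"ax":0,"ay":0,"az":0,"jaw":-0.6},{"tx":0,"ty":0,"tz":0,"ax":0,"ay":0,"az":0,"jaw":-0.4},{"tx":0,"ty":0,"tz":0,"ax":0,"ay":0,"az":0,"jaw":-0.2},{"tx":0,"ty":0,"tz":0,"ax":0,"ay":0,"az":0,"jaw":-0.2},{"tx":0,"ty":0,"tz":0,"ax":0,"ay":0,"az":0,"jaw":-0.2},{"tx":0,"ty":0,"tz":0,"ax":0,"ay":0,"az":0,"jaw":-0.2},{"tx":0,"ty":0,"tz":0,"ax":0,"ay":0,"az":0,"jaw":-0.2},{"tx":0,"ty":0,"tz":0,"ax":0,"ay":0,"az":0,"jaw":-0.2}]'
python3 - <<'E'
from h import *
T=fcur()
im,K,E=shot('wrist','w9');s,Ks,Es=shot('side','side4')
# expected seated plate corners (back/front top edges & foot) in side view
Rm,u,n=frame(SY,-10);ys=np.array([-XS[1],XS[0],0]);f=SO+.0011*XS+[0,0,.0127]
for k in(-.004,.004): print('n',k,[proj(K,E,f+.1*u+k*n+e*.05*ys).round(1).tolist() for e in(1,-1)],[proj(Ks,Es,f+.1*u+k*n+e*.05*ys).round(1).tolist() for e in(1,-1)],[proj(Ks,Es,f+k*n+e*.05*ys).round(1).tolist() for e in(1,-1)])
i=s.astype(int);m=(i[...,2]-i[...,0]>40).astype(np.uint8);m[:,:190]=0;m[:,290:]=0;m[215:]=0
c=np.vstack([q for q in cv2.findContours(m,0,1)[0] if cv2.contourArea(q)>5]);print('side',cv2.approxPolyN(cv2.convexHull(c),4,ensure_convex=True).reshape(-1,2).tolist())
i=im.astype(int);m=(i[...,2]-i[...,0]>40).astype(np.uint8);m[:,:200]=0;m[:,300:]=0;ysx=np.argwhere(m);print('wrist bbox',ysx.min(0),ysx.max(0))
cv2.imwrite('pics/v9.png',np.vstack([cv2.resize(im[60:,:,::-1],(512,324),interpolation=2)[:300],cv2.resize(s[130:230,180:350,::-1],(512,300),interpolation=2)]))
E
```

```text
time: 22.05
ee_pos: [0.5832, -0.0134, 0.08]
tcp_rot: [170.0, 0.0, 173.6]
wrist_force: [0.5, 0.5, 0.8]
opening: 0.0344
grasp_force: 0.0
foot x,y,z mm [ 1.4 -0.1 11.4] lean -9.96 tool x vs -ys deg [ 0.01 -0.01] F [0.5 0.5 0.8]
n -0.004 [[257.6, 382.4], [259.2, 160.6]] [[257.3, 174.0], [221.5, 181.0]] [[255.0, 193.9], [221.8, 200.8]]
n 0.004 [[239.7, 382.5], [237.0, 160.6]] [[258.1, 176.3], [222.2, 183.4]] [[255.7, 196.2], [222.4, 203.1]]
side [[253, 182], [229, 187], [228, 180], [255, 175]]
wrist bbox [138 239] [339 261]
```

View pics/v9.png

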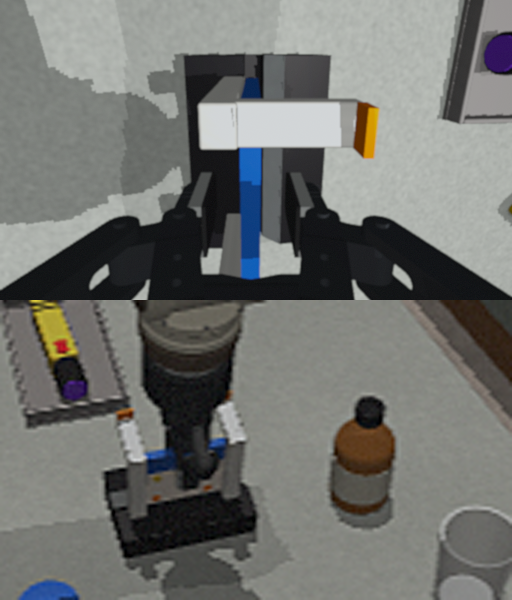

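The plate stands on its own: its top edge is at cols 239–261 in the raw wrist image (expected 237–259), between the posts and under the hooks. I'll withdraw along the plate.

```bash
python3 -m handwheel '[{"tx":0,"ty":0,"tz":-0.006,"ax":0,"ay":0,"az":0,"jaw":-0.2},{"tx":0,"ty":0,"tz":-0.014,"ax":0,"ay":0,"az":0,"jaw":-0.2},{"tx":0,"ty":0,"tz":-0.018,"ax":0,"ay":0,"az":0,"jaw":-0.2},{"tx":0,"ty":0,"tz":-0.018,"ax":0,"ay":0,"az":0,"jaw":-0.2},{"tx":0,"ty":0,"tz":-0.018,"ax":0,"ay":0,"az":0,"jaw":-0.2},{"tx":0,"ty":0,"tz":-0.018,"ax":0,"ay":0,"az":0,"jaw":-0.2},{"tx":0,"ty":0,"tz":-0.018,"ax":0,"ay":0,"az":0,"jaw":-0.2},{"tx":0,"ty":0,"tz":-0.018,"ax":0,"ay":0,"az":0,"jaw":-0.2},{"tx":0,"ty":0,"tz":-0.01,"ax":0,"ay":0,"az":0,"jaw":0},{"tx":0,"ty":0,"tz":0,"ax":0,"ay":0,"az":0,"jaw":0.2}]'
python3 - <<'E'
from h import *
T=fcur();print(T[:3,3])
plan(T,pose([.547,.235,.22],[180,0,85]),10)
im,K,E=shot('wrist','w10')
i=im.astype(int);m=(i[...,2]-i[...,0]>50).astype(np.uint8);m[:,:190]=0;m[:,320:]=0
c=max(cv2.findContours(m,0,1)[0],key=cv2.contourArea);print(cv2.boundingRect(c))
rows=np.flatnonzero(m.sum(1)>4);print(rows[[0,-1]])
for r in range(rows[0]+5,rows[-1],15): print(r,np.flatnonzero(m[r])[[0,-1]],end=' ')
Rm,u,n=frame(SY,-10);ys=np.array([-XS[1],XS[0],0]);f=SO+.0011*XS+[0,0,.0127]
for k in(-.004,.004): print('n',k,[proj(K,E,f+.1*u+k*n+e*.05*ys).round(1).tolist() for e in(1,-1)],'foot',[proj(K,E,f+k*n+e*.05*ys).round(1).tolist() for e in(1,-1)])
E
```

```text
time: 23.4
ee_pos: [0.5808, -0.0372, 0.2166]
tcp_rot: [170.0, 0.1, 173.6]
wrist_force: [0.2, 0.1, 0.6]
opening: 0.0512
grasp_force: 0.0
foot x,y,z mm [ 25.4   0.2 148. ] lean -9.96 tool x vs -ys deg [ 0.   -0.06] F [0.2 0.1 0.6]
[ 0.58077398 -0.03722968  0.2165669 ]
10 rows {'tx': 0.0243, 'ty': 0.018, 'tz': 0.0019, 'ax': 0.79, 'ay': -0.76, 'az': 8.84} end [0.5471 0.2345 0.2205] [-1.7999e+02 -5.0000e-02  8.4970e+01]
(245, 151, 12, 89)
[127 239]Traceback (most recent call last):
  File "<stdin>", line 8, in <module>
IndexError: index 0 is out of bounds for axis 0 with size 0
```

```bash
python3 -m handwheel '[{"tx":0.0243,"ty":0.018,"tz":0.0019,"ax":0.79,"ay":-0.76,"az":8.84,"jaw":0.2},{"tx":0.0243,"ty":0.018,"tz":0.0019,"ax":0.79,"ay":-0.76,"az":8.84,"jaw":0.2},{"tx":0.0243,"ty":0.018,"tz":0.0019,"ax":0.79,"ay":-0.76,"az":8.84,"jaw":0.2},{"tx":0.0243,"ty":0.018,"tz":0.0019,"ax":0.79,"ay":-0.76,"az":8.84,"jaw":0.2},{"tx":0.0243,"ty":0.018,"tz":0.0019,"ax":0.79,"ay":-0.76,"az":8.84,"jaw":0.2},{"tx":0.0243,"ty":0.018,"tz":0.0019,"ax":0.79,"ay":-0.76,"az":8.84,"jaw":0.2},{"tx":0.0243,"ty":0.018,"tz":0.0019,"ax":0.79,"ay":-0.76,"az":8.84,"jaw":0.2},{"tx":0.0243,"ty":0.018,"tz":0.0019,"ax":0.79,"ay":-0.76,"az":8.84,"jaw":0.2},{"tx":0.0243,"ty":0.018,"tz":0.0019,"ax":0.79,"ay":-0.76,"az":8.84,"jaw":0.2},{"tx":0.0243,"ty":0.018,"tz":0.0019,"ax":0.79,"ay":-0.76,"az":8.84,"jaw":0.2}]'
python3 - <<'E'
from h import *
np.set_printoptions(precision=4,suppress=True)
im,K,E=load('w10')
i=im.astype(int);m=(i[...,2]-i[...,0]>50).astype(np.uint8);m[:,:190]=0;m[:,320:]=0
for r in range(125,245,8):
    q=np.flatnonzero(m[r]); print(r,q[[0,-1]] if len(q) else '-',end=' ')
Rm,u,n=frame(SY,-10);ys=np.array([-XS[1],XS[0],0]);f=SO+.0011*XS+[0,0,.0127]
for k in(-.004,.004): print('\nn',k,[proj(K,E,f+.1*u+k*n+e*.05*ys).round(1).tolist() for e in(1,-1)],'foot',[proj(K,E,f+k*n+e*.05*ys).round(1).tolist() for e in(1,-1)])
s,Ks,Es=shot('side','side5')
im,K,E=shot('wrist','w11');print(telemetry.get_obs()['qd'].round(1))
cv2.imwrite('pics/v11.png',np.vstack([cv2.resize(im[:,:,::-1],(400,300)),cv2.resize(s[130:230,190:323,::-1],(400,300),interpolation=2)]))
E
```

```text
time: 24.7
ee_pos: [0.5466, 0.2358, 0.2192]
tcp_rot: [-179.9, -0.0, 84.7]
wrist_force: [0.4, -0.1, 0.9]
opening: 0.0509
grasp_force: 0.0
125 - 133 - 141 - 149 - 157 [245 256] 165 [245 256] 173 [245 256] 181 [245 256] 189 [245 256] 197 [245 255] 205 [245 255] 213 [246 255] 221 [246 255] 229 [246 254] 237 [246 254] 
n -0.004 [[253.9, 247.4], [254.2, 131.5]] foot [[252.9, 211.0], [253.1, 124.9]]

n 0.004 [[244.7, 247.4], [244.1, 131.5]] foot [[246.2, 211.0], [245.8, 124.9]]
[-1.9 -3.3 -2.7  0.4 -0.3 -9.4]
```

View pics/v11.png

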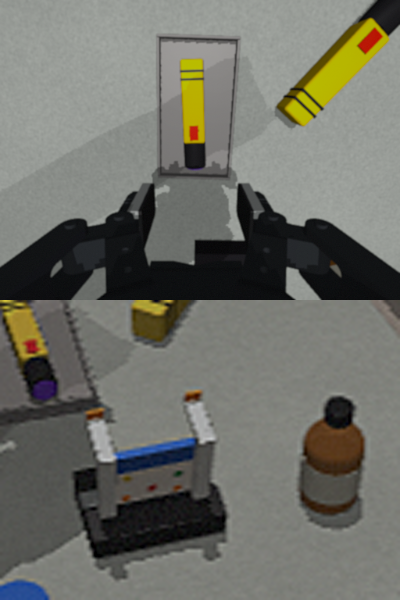

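The side view shows the plate level between the posts under the hooks, and the wrist view agrees with the seated pose to about 1 mm. The lamp lies in the tray with its tail at (190,60) and its black head at (195,165) in the 400 px view. Measuring it now.

```bash
cat > lamp.py <<'E'
from h import *
np.set_printoptions(precision=4,suppress=True)
def lamp(f,ztop=.036,box=(205,60,70,170)):
    im,K,E=load(f);i=im.astype(int)
    yel=(np.minimum(i[...,0],i[...,1])-i[...,2]>50);m=np.zeros(yel.shape,np.uint8);u,v,w,h=box;m[v:v+h,u:u+w]=yel[v:v+h,u:u+w]
    c=max(cv2.findContours(m,0,1)[0],key=cv2.contourArea);bb=cv2.boundingRect(c)
    rows=np.arange(bb[1]+3,bb[1]+int(bb[3]*.7));L=[];Rr=[]
    for r in rows:
        q=np.flatnonzero(m[r]);L.append(q[0]-.5);Rr.append(q[-1]+.5)
    fl,fr=np.polyfit(rows,L,1),np.polyfit(rows,Rr,1)
    fc=lambda r:(np.polyval(fl,r)+np.polyval(fr,r))/2
    A=onz(K,E,fc(rows[0]),rows[0],ztop);B=onz(K,E,fc(rows[-1]),rows[-1],ztop);d=B-A
    yaw=np.degrees(np.arctan2(d[1],d[0]))
    r=rows[0];wd=np.linalg.norm(onz(K,E,np.polyval(fl,r),r,ztop)-onz(K,E,np.polyval(fr,r),r,ztop))
    tail=onz(K,E,fc(bb[1]-.5),bb[1]-.5,ztop)
    dk=i.sum(2)<110;yb=bb[1]+bb[3];cols=int(fc(yb+8));rr=yb+3
    while dk[rr,cols-4:cols+5].mean()>.5: rr+=1
    head=onz(K,E,cols,rr-.5,ztop);yend=onz(K,E,cols,yb-.5,ztop)
    print('bbox',bb,'yaw',yaw,'width',wd,'tail',tail,'yellow end',yend,'head end(at ztop)',head,'len',np.linalg.norm(head-tail))
    return yaw,tail,head
E
python3 - <<'E'
from lamp import *
yaw,tail,head=lamp('w11')
im,K,E=load('w11');g=cv2.cvtColor(im,cv2.COLOR_RGB2GRAY)
# tray outline: edges of light rim
print([ (r,[int(c) for c in np.flatnonzero(np.abs(np.diff(g[r].astype(int)))>25)]) for r in (100,150,190)])
print([ (c,[int(r) for r in np.flatnonzero(np.abs(np.diff(g[:240,c].astype(int)))>20)]) for c in (220,285)])
E
```

```text
bbox (232, 102, 30, 82) yaw -93.87118631943328 width 0.02901734256416648 tail [0.5496 0.3142 0.036 ] yellow end [0.5434 0.23   0.036 ] head end(at ztop) [0.5397 0.1938 0.036 ] len 0.12081736516424756
[(100, [203, 205, 206, 260, 298, 300, 385]), (150, [203, 205, 294, 296, 400, 403]), (190, [206, 234, 235, 261, 262, 291, 293, 294])]
[(220, [46, 47, 49, 52, 209]), (285, [48, 49, 51, 55, 215, 226, 236])]
```

```bash
sed -i 's/c=max(cv2.findContours(m,0,1)\[0\],key=cv2.contourArea);bb=cv2.boundingRect(c)/m=cv2.morphologyEx(m,cv2.MORPH_CLOSE,np.ones((9,3)));c=max(cv2.findContours(m,0,1)[0],key=cv2.contourArea);bb=cv2.boundingRect(c)/' lamp.py
python3 - <<'E'
from lamp import *
yaw,tail,head=lamp('w11')
im,K,E=load('w11')
# tray rim outer corners at z=.018: left/right outer edges & top/bottom
def L(p1,p2): return np.cross([*p1,1],[*p2,1])
lf=L((203.5,100),(203.5,150));rt=L((300,100),(295.5,150));tp=L((220,46.5),(285,48.5))
P=np.array([onz(K,E,203.5,100,.018),onz(K,E,203.5,150,.018),onz(K,E,300,100,.018),onz(K,E,295.5,150,.018),onz(K,E,250,47.5,.018)]);print(P)
d=P[0]-P[1];print('tray side yaw',np.degrees(np.arctan2(-d[1],-d[0])));d=P[2]-P[3];print(np.degrees(np.arctan2(-d[1],-d[0])))
E
```

```text
bbox (231, 75, 31, 109) yaw -93.88337122754417 width 0.02863394443888987 tail [0.5513 0.3395 0.036 ] yellow end [0.5434 0.23   0.036 ] head end(at ztop) [0.5397 0.1938 0.036 ] len 0.14617162122941907
[[0.5052 0.3205 0.018 ]
 [0.4978 0.2683 0.018 ]
 [0.6066 0.3104 0.018 ]
 [0.5986 0.2583 0.018 ]
 [0.5592 0.3662 0.018 ]]
tray side yaw -98.03707243180895
-98.6401724857438
```

```bash
python3 -c "
from h import *
T=plan(cur(),pose([.546,.264,.07],[180,0,86.1]),8);plan(T,pose([.546,.264,.010],[180,0,86.1]),6)"
```

```text
8 rows {'tx': 0.0034, 'ty': -0.0004, 'tz': 0.0184, 'ax': -0.03, 'ay': 0.0, 'az': -0.15} end [0.5458 0.2641 0.07  ] [-1.80e+02  2.00e-02  8.61e+01]
6 rows {'tx': -0.0, 'ty': 0.0, 'tz': 0.01, 'ax': -0.0, 'ay': 0.0, 'az': 0.0} end [0.5458 0.2641 0.01  ] [-1.80e+02  2.00e-02  8.61e+01]
```

```bash
python3 -m handwheel '[{"tx":0.0034,"ty":-0.0004,"tz":0.0184,"ax":0,"ay":0,"az":-0.15,"jaw":0.2},{"tx":0.0034,"ty":-0.0004,"tz":0.0184,"ax":0,"ay":0,"az":-0.15,"jaw":0.2},{"tx":0.0034,"ty":-0.0004,"tz":0.0184,"ax":0,"ay":0,"az":-0.15,"jaw":0.2},{"tx":0.0034,"ty":-0.0004,"tz":0.0184,"ax":0,"ay":0,"az":-0.15,"jaw":0.2},{"tx":0.0034,"ty":-0.0004,"tz":0.0184,"ax":0,"ay":0,"az":-0.15,"jaw":0.2},{"tx":0.0034,"ty":-0.0004,"tz":0.0184,"ax":0,"ay":0,"az":-0.15,"jaw":0.2},{"tx":0.0034,"ty":-0.0004,"tz":0.0184,"ax":0,"ay":0,"az":-0.15,"jaw":0.2},{"tx":0.0034,"ty":-0.0004,"tz":0.0184,"ax":0,"ay":0,"az":-0.15,"jaw":0.2},{"tx":0,"ty":0,"tz":0,"ax":0,"ay":0,"az":0,"jaw":0.2},{"tx":0,"ty":0,"tz":0,"ax":0,"ay":0,"az":0,"jaw":0.2}]'
python3 - <<'E'
from lamp import *
im,K,E=shot('wrist','w12');print(cur()[:3,3])
try: print(lamp('w12',box=(190,0,140,384)))
except Exception as e: print(e)
plan(cur(),pose([.546,.264,.010],[180,0,86.1]),6)
E
```

```text
time: 26.05
ee_pos: [0.5458, 0.2623, 0.0732]
tcp_rot: [-180.0, -0.1, 86.2]
wrist_force: [-0.1, 0.5, 0.1]
opening: 0.0512
grasp_force: 0.0
[0.546  0.2623 0.0735]
bbox (226, 94, 52, 177) yaw -93.9651925775628 width 0.02875663846821009 tail [0.5515 0.3393 0.036 ] yellow end [0.5439 0.2306 0.036 ] head end(at ztop) [0.5414 0.1937 0.036 ] len 0.1460079627280773
(np.float64(-93.9651925775628), array([0.5515, 0.3393, 0.036 ]), array([0.5414, 0.1937, 0.036 ]))
6 rows {'tx': 0.0003, 'ty': -0.0, 'tz': 0.0106, 'ax': -0.0, 'ay': -0.02, 'az': 0.01} end [0.5461 0.2642 0.0099] [-180.      0.03   86.11]
```

```bash
python3 -m handwheel '[{"tx":0.0003,"ty":0,"tz":0.0106,"ax":0,"ay":0,"az":0,"jaw":0.2},{"tx":0.0003,"ty":0,"tz":0.0106,"ax":0,"ay":0,"az":0,"jaw":0.2},{"tx":0.0003,"ty":0,"tz":0.0106,"ax":0,"ay":0,"az":0,"jaw":0.2},{"tx":0.0003,"ty":0,"tz":0.0106,"ax":0,"ay":0,"az":0,"jaw":0.2},{"tx":0.0003,"ty":0,"tz":0.0106,"ax":0,"ay":0,"az":0,"jaw":0.2},{"tx":0.0003,"ty":0,"tz":0.0106,"ax":0,"ay":0,"az":0,"jaw":0.2},{"tx":0,"ty":0,"tz":0,"ax":0,"ay":0,"az":0,"jaw":0.2},{"tx":0,"ty":0,"tz":0,"ax":0,"ay":0,"az":0,"jaw":-1},{"tx":0,"ty":0,"tz":0,"ax":0,"ay":0,"az":0,"jaw":-1},{"tx":0,"ty":0,"tz":0,"ax":0,"ay":0,"az":0,"jaw":-1}]' 40
python3 - <<'E'
from h import *
o=telemetry.get_obs();print(o['ee_pos'],o['opening'],o['grasp_force'],o['wrist_force'],o['tcp_rot'])
# lamp hold: nose along beam yaw=SY, nose at 95 mm before plate centre (10,62)
T=cur();dz=.016+.004-T[2,3]  # beam axis height above TCP
xl=np.array([np.cos(np.radians(-93.9)),np.sin(np.radians(-93.9)),0])
org=np.array([.5462,.2645,0]) # lamp origin
# lamp origin in tool frame
o_t=T[:3,:3].T@(org+[0,0,.004]-T[:3,3]);print('lamp org in tool',o_t)
U=plan(T,T@pose([0,0,-.085],np.eye(3)),5)
Rt=R.from_euler('xyz',[180,0,SY+180+(86.1-86.1)],degrees=True).as_matrix()
nose=SO+(.010-.004-.095)*XS+[0,0,.062]
og=nose-.075*XS-[0,0,.016]
psi=(SY-(-93.9))+R.from_matrix(T[:3,:3]).as_euler('xyz',degrees=True)[2]
Rt=R.from_euler('xyz',[180,0,psi],degrees=True).as_matrix()
tgt=pose(og-Rt@o_t,Rt);print('target',tgt[:3,3],psi,'nose',nose)
tgt2=tgt.copy();plan(U,tgt,8)
E
```

```text
time: 27.35
ee_pos: [0.5459, 0.2642, 0.0097]
tcp_rot: [-180.0, -0.1, 86.2]
wrist_force: [-0.5, -0.1, 3.3]
opening: 0.0293
grasp_force: 40.9
[0.5459491  0.2642466  0.00968121] 0.029328065136216053 40.91326653957367 [-0.49032208 -0.13533037  3.25805987] [-1.79989486e+02 -8.62384800e-02  8.61760726e+01]
lamp org in tool [0.00026102 0.00023448 0.00568157]
5 rows {'tx': -0.0, 'ty': -0.0, 'tz': -0.017, 'ax': 0.0, 'ay': -0.0, 'az': -0.0} end [0.546  0.2641 0.0947] [-1.7999e+02 -9.0000e-02  8.6180e+01]
target [0.6028191  0.16274434 0.05168157] 83.67607260471138 nose [0.59472073 0.08844534 0.062     ]
8 rows {'tx': -0.012, 'ty': 0.0082, 'tz': 0.0054, 'ax': -0.0, 'ay': -0.01, 'az': 0.31} end [0.6031 0.1629 0.0514] [-1.7999e+02 -1.0000e-02  8.3700e+01]
```

```bash
python3 -m handwheel '[{"tx":0,"ty":0,"tz":-0.008,"ax":0,"ay":0,"az":0,"jaw":-1},{"tx":0,"ty":0,"tz":-0.019,"ax":0,"ay":0,"az":0,"jaw":-1},{"tx":0,"ty":0,"tz":-0.019,"ax":0,"ay":0,"az":0,"jaw":-1},{"tx":0,"ty":0,"tz":-0.019,"ax":0,"ay":0,"az":0,"jaw":-1},{"tx":0,"ty":0,"tz":-0.02,"ax":0,"ay":0,"az":0,"jaw":-1},{"tx":-0.012,"ty":0.0082,"tz":0.0054,"ax":0,"ay":0,"az":0.31,"jaw":-1},{"tx":-0.012,"ty":0.0082,"tz":0.0054,"ax":0,"ay":0,"az":0.31,"jaw":-1},{"tx":-0.012,"ty":0.0082,"tz":0.0054,"ax":0,"ay":0,"az":0.31,"jaw":-1},{"tx":-0.012,"ty":0.0082,"tz":0.0054,"ax":0,"ay":0,"az":0.31,"jaw":-1},{"tx":-0.012,"ty":0.0082,"tz":0.0054,"ax":0,"ay":0,"az":0.31,"jaw":-1}]'
python3 -m handwheel '[{"tx":-0.012,"ty":0.0082,"tz":0.0054,"ax":0,"ay":0,"az":0.31,"jaw":-1},{"tx":-0.012,"ty":0.0082,"tz":0.0054,"ax":0,"ay":0,"az":0.31,"jaw":-1},{"tx":-0.012,"ty":0.0082,"tz":0.0054,"ax":0,"ay":0,"az":0.31,"jaw":-1},{"tx":0,"ty":0,"tz":0,"ax":0,"ay":0,"az":0,"jaw":-1},{"tx":0,"ty":0,"tz":0,"ax":0,"ay":0,"az":0,"jaw":-1},{"tx":0,"ty":0,"tz":0,"ax":0,"ay":0,"az":0,"jaw":-1},{"tx":0,"ty":0,"tz":0,"ax":0,"ay":0,"az":0,"jaw":-1},{"tx":0,"ty":0,"tz":0,"ax":0,"ay":0,"az":0,"jaw":-1},{"tx":0,"ty":0,"tz":0,"ax":0,"ay":0,"az":0,"jaw":-1},{"tx":0,"ty":0,"tz":0,"ax":0,"ay":0,"az":0,"jaw":-1}]'
python3 - <<'E'
from h import *
np.set_printoptions(precision=4,suppress=True)
T=cur();print(T[:3,3],telemetry.get_obs()['tcp_rot'])
im,K,E=shot('wrist','w13');s,Ks,Es=shot('side','side6')
P=lambda x,y,z:T@np.array([x,y,z,1])
for nm,p in(('nose',P(-.075,0,-.0103)),('tail top',P(.075,0,-.0263)),('tail low',P(.075,0,.0057))): print(nm,p[:3].round(4),'w',proj(K,E,p[:3]).round(1),'s',proj(Ks,Es,p[:3]).round(1))
pc=SO+.010*XS+[0,0,.062];print('plate centre',pc,proj(K,E,pc),proj(Ks,Es,pc))
cv2.imwrite('pics/v13.png',np.vstack([cv2.resize(im[:,:,::-1],(400,300)),cv2.resize(s[110:210,170:303,::-1],(400,300),interpolation=2)]))
E
```

```text
time: 28.6
ee_pos: [0.5822, 0.1999, 0.0662]
tcp_rot: [-179.9, -0.0, 84.6]
wrist_force: [0.8, 0.4, -2.4]
opening: 0.0294
grasp_force: 40.6
time: 29.85
ee_pos: [0.6028, 0.1628, 0.0507]
tcp_rot: [-179.9, -0.1, 83.7]
wrist_force: [0.1, -0.5, -1.6]
opening: 0.0295
grasp_force: 40.6
[0.6028 0.1628 0.0507] [-179.9358   -0.054    83.6984]
nose [0.5945 0.0882 0.061 ] w [250.7 387.3] s [230.8 165.9]
tail top [0.611  0.2373 0.0771] w [250.6  91.7] s [219.2 131. ]
tail low [0.611  0.2373 0.0451] w [250.6  95.3] s [219.7 138.8]
plate centre [ 0.5837 -0.0099  0.062 ] [250.748  516.1989] [239.4035 188.9597]
```

View pics/v13.png

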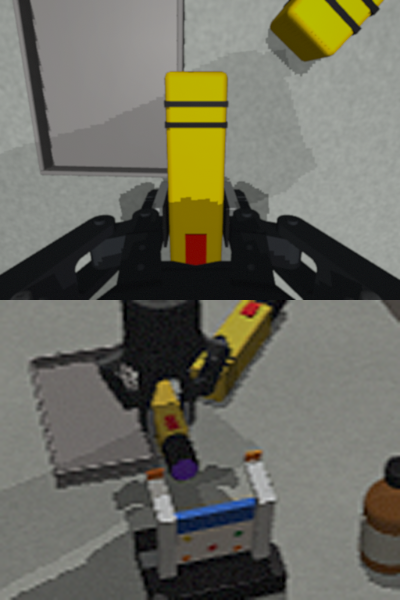

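The nose in the side view is at about (231,166), against a predicted (230.8,165.9), and the lamp is level and aimed at the plate's centre from about 95 mm. Holding steady.

```bash
python3 -m handwheel '[{"tx":0,"ty":0,"tz":0,"ax":0,"ay":0,"az":0,"jaw":-1},{"tx":0,"ty":0,"tz":0,"ax":0,"ay":0,"az":0,"jaw":-1},{"tx":0,"ty":0,"tz":0,"ax":0,"ay":0,"az":0,"jaw":-1},{"tx":0,"ty":0,"tz":0,"ax":0,"ay":0,"az":0,"jaw":-1},{"tx":0,"ty":0,"tz":0,"ax":0,"ay":0,"az":0,"jaw":-1},{"tx":0,"ty":0,"tz":0,"ax":0,"ay":0,"az":0,"jaw":-1},{"tx":0,"ty":0,"tz":0,"ax":0,"ay":0,"az":0,"jaw":-1},{"tx":0,"ty":0,"tz":0,"ax":0,"ay":0,"az":0,"jaw":-1},{"tx":0,"ty":0,"tz":0,"ax":0,"ay":0,"az":0,"jaw":-1},{"tx":0,"ty":0,"tz":0,"ax":0,"ay":0,"az":0,"jaw":-1}]'
python3 - <<'E'
from h import *
# second measure of the empty tray from w13 (inner floor region edges) for its centre
im,K,E=load('w13');g=cv2.cvtColor(im,cv2.COLOR_RGB2GRAY).astype(int)
print([(r,[int(c) for c in np.flatnonzero(np.abs(np.diff(g[r]))>22)]) for r in (60,120,160)],[(c,[int(r) for r in np.flatnonzero(np.abs(np.diff(g[150:240,c]))>18)+150]) for c in (80,150)])
T=cur();psi=82.6
A=plan(T,pose([.548,.2655,.06],[180,0,psi]),8);plan(A,pose([.548,.2655,.0115],[180,0,psi]),6)
E
```

```text
time: 31.2
ee_pos: [0.6028, 0.1628, 0.0507]
tcp_rot: [-179.9, -0.1, 83.7]
wrist_force: [0.6, 0.8, -1.8]
opening: 0.0293
grasp_force: 40.6
[(60, [31, 32, 45, 46, 232, 233, 234, 235, 342]), (120, [40, 41, 54, 55]), (160, [47, 61, 62, 210, 211, 289, 290, 291])] [(80, [211, 212, 218]), (150, [213, 219, 220])]
8 rows {'tx': 0.0119, 'ty': -0.0083, 'tz': -0.0011, 'ax': -0.01, 'ay': -0.01, 'az': 0.14} end [0.5481 0.2651 0.0596] [1.7999e+02 3.0000e-02 8.2580e+01]
6 rows {'tx': 0.0001, 'ty': -0.0, 'tz': 0.008, 'ax': 0.0, 'ay': 0.0, 'az': -0.0} end [0.5482 0.2657 0.0116] [1.7999e+02 3.0000e-02 8.2580e+01]
```

```bash
python3 -m handwheel '[{"tx":0.0119,"ty":-0.0083,"tz":-0.0041,"ax":0,"ay":0,"az":0.14,"jaw":-1},{"tx":0.0119,"ty":-0.0083,"tz":-0.0041,"ax":0,"ay":0,"az":0.14,"jaw":-1},{"tx":0.0119,"ty":-0.0083,"tz":-0.0011,"ax":0,"ay":0,"az":0.14,"jaw":-1},{"tx":0.0119,"ty":-0.0083,"tz":-0.0011,"ax":0,"ay":0,"az":0.14,"jaw":-1},{"tx":0.0119,"ty":-0.0083,"tz":-0.0011,"ax":0,"ay":0,"az":0.14,"jaw":-1},{"tx":0.0119,"ty":-0.0083,"tz":-0.0011,"ax":0,"ay":0,"az":0.14,"jaw":-1},{"tx":0.0119,"ty":-0.0083,"tz":-0.0011,"ax":0,"ay":0,"az":0.14,"jaw":-1},{"tx":0.0119,"ty":-0.0083,"tz":0.0049,"ax":0,"ay":0,"az":0.14,"jaw":-1},{"tx":0,"ty":0,"tz":0,"ax":0,"ay":0,"az":0,"jaw":-1},{"tx":0,"ty":0,"tz":0,"ax":0,"ay":0,"az":0,"jaw":-1}]'
python3 - <<'E'
from h import *
np.set_printoptions(precision=4,suppress=True)
im,K,E=load('w13')
P=np.array([onz(K,E,*p,.018) for p in((31.5,60),(47,160),(234.5,60),(80,218.5),(150,220))]);print(P)
yt=lambda a:np.array([-np.sin(np.radians(a)),np.cos(np.radians(a)),0]);xt=lambda a:np.array([np.cos(np.radians(a)),np.sin(np.radians(a)),0])
d=P[1]-P[0];print('yaw',np.degrees(np.arctan2(d[1],d[0])));d=P[4]-P[3];print(np.degrees(np.arctan2(d[1],d[0]))-90,np.degrees(np.arctan2(-d[1],-d[0]))-90)
a=-97.5;print('y_t',P@yt(a),'x_t',P@xt(a))
yc=(np.mean(P[:2]@yt(a))+P[2]@yt(a))/2;xc=np.mean(P[3:]@xt(a))-.100;print('centre',xc*xt(a)+yc*yt(a))
print('centre w11 in same axes',np.array([.5487,.2666,0])@xt(a),np.array([.5487,.2666,0])@yt(a),xc,yc)
T=cur();plan(T,pose([.548,.2655,.0105],[180,0,82.6]),6)
E
```

```text
time: 32.45
ee_pos: [0.5481, 0.265, 0.0595]
tcp_rot: [-179.9, -0.0, 82.6]
wrist_force: [0.6, -0.6, -0.9]
opening: 0.0293
grasp_force: 40.6
[[0.4985 0.2687 0.018 ]
 [0.4916 0.2162 0.018 ]
 [0.6046 0.2569 0.018 ]
 [0.5012 0.1795 0.018 ]
 [0.5429 0.174  0.018 ]]
yaw -97.54392696773772
-97.5908150858685 82.40918491413152
y_t [0.4592 0.4591 0.5659 0.4735 0.5156] x_t [-0.3315 -0.2786 -0.3336 -0.2434 -0.2433]
centre [0.5529 0.2735 0.    ]
centre w11 in same axes -0.3359389217134001 0.509207512589944 -0.3433796586525143 0.5125141780253429
6 rows {'tx': 0.0001, 'ty': -0.0, 'tz': 0.0082, 'ax': -0.01, 'ay': -0.01, 'az': -0.0} end [0.5481 0.2656 0.0103] [-179.99    0.03   82.58]
```

```bash
python3 -m handwheel '[{"tx":0.0008,"ty":0.0002,"tz":0.0082,"ax":0,"ay":0,"az":0,"jaw":-1},{"tx":0.0008,"ty":0.0002,"tz":0.0082,"ax":0,"ay":0,"az":0,"jaw":-1},{"tx":0.0008,"ty":0.0002,"tz":0.0082,"ax":0,"ay":0,"az":0,"jaw":-1},{"tx":0.0008,"ty":0.0002,"tz":0.0082,"ax":0,"ay":0,"az":0,"jaw":-1},{"tx":0.0008,"ty":0.0002,"tz":0.0082,"ax":0,"ay":0,"az":0,"jaw":-1},{"tx":0.0008,"ty":0.0002,"tz":0.0082,"ax":0,"ay":0,"az":0,"jaw":-1},{"tx":0,"ty":0,"tz":0.0003,"ax":0,"ay":0,"az":0,"jaw":-1},{"tx":0,"ty":0,"tz":0,"ax":0,"ay":0,"az":0,"jaw":-1},{"tx":0,"ty":0,"tz":0,"ax":0,"ay":0,"az":0,"jaw":-1},{"tx":0,"ty":0,"tz":0,"ax":0,"ay":0,"az":0,"jaw":-1}]'
```

```text
time: 33.7
ee_pos: [0.5499, 0.2698, 0.0103]
tcp_rot: [-179.9, -0.1, 82.6]
wrist_force: [-0.7, -0.1, -1.7]
opening: 0.0294
grasp_force: 40.8
```

```bash
python3 -m handwheel '[{"tx":0,"ty":0,"tz":0.0005,"ax":0,"ay":0,"az":0,"jaw":-1},{"tx":0,"ty":0,"tz":0.0003,"ax":0,"ay":0,"az":0,"jaw":-1},{"tx":0,"ty":0,"tz":0,"ax":0,"ay":0,"az":0,"jaw":-1},{"tx":0,"ty":0,"tz":0,"ax":0,"ay":0,"az":0,"jaw":-1},{"tx":0,"ty":0,"tz":0,"ax":0,"ay":0,"az":0,"jaw":-0.2},{"tx":0,"ty":0,"tz":0,"ax":0,"ay":0,"az":0,"jaw":0.0},{"tx":0,"ty":0,"tz":0,"ax":0,"ay":0,"az":0,"jaw":0.15},{"tx":0,"ty":0,"tz":0,"ax":0,"ay":0,"az":0,"jaw":0.15},{"tx":0,"ty":0,"tz":0,"ax":0,"ay":0,"az":0,"jaw":0.15},{"tx":0,"ty":0,"tz":0,"ax":0,"ay":0,"az":0,"jaw":0.15}]'
python3 -m handwheel '[{"tx":0,"ty":0,"tz":-0.008,"ax":0,"ay":0,"az":0,"jaw":0.15},{"tx":0,"ty":0,"tz":-0.015,"ax":0,"ay":0,"az":0,"jaw":0.15},{"tx":0,"ty":0,"tz":-0.02,"ax":0,"ay":0,"az":0,"jaw":0.15},{"tx":0,"ty":0,"tz":-0.025,"ax":0,"ay":0,"az":0,"jaw":0.15},{"tx":0,"ty":0,"tz":-0.03,"ax":0,"ay":0,"az":0,"jaw":0.15},{"tx":0,"ty":0,"tz":-0.03,"ax":0,"ay":0,"az":0,"jaw":0.15},{"tx":0,"ty":0,"tz":-0.03,"ax":0,"ay":0,"az":0,"jaw":0.15},{"tx":0,"ty":0,"tz":-0.03,"ax":0,"ay":0,"az":0,"jaw":0.15},{"tx":0,"ty":0,"tz":0,"ax":0,"ay":0,"az":0,"jaw":0.15},{"tx":0,"ty":0,"tz":0,"ax":0,"ay":0,"az":0,"jaw":0.15}]'
python3 - <<'E'
from lamp import *
shot('wrist','w14');y,t,h=lamp('w14');x=np.array([np.cos(np.radians(y)),np.sin(np.radians(y)),0]);print('lamp origin',t+.0745*x)
s,Ks,Es=shot('side','side7')
i=s.astype(int);m=(i[...,2]-i[...,0]>40).astype(np.uint8);m[:,:190]=0;m[:,290:]=0;m[215:]=0
c=np.vstack([q for q in cv2.findContours(m,0,1)[0] if cv2.contourArea(q)>5]);print('side plate',cv2.approxPolyN(cv2.convexHull(c),4,ensure_convex=True).reshape(-1,2).tolist())
a=load('side5')[0][160:215,200:275].astype(int);print('diff stand area before/after',np.abs(a-s[160:215,200:275]).mean(),np.abs(a-s[160:215,200:275]).max())
E
```

```text
time: 34.95
ee_pos: [0.5499, 0.2698, 0.0094]
tcp_rot: [-179.9, -0.1, 82.6]
wrist_force: [0.7, -0.4, -0.6]
opening: 0.0492
grasp_force: 0.0
time: 36.2
ee_pos: [0.55, 0.2696, 0.1976]
tcp_rot: [-180.0, -0.1, 82.6]
wrist_force: [0.3, 0.1, -0.7]
opening: 0.0491
grasp_force: 0.0
bbox (236, 102, 30, 110) yaw -97.79384880025397 width 0.028559000749977654 tail [0.5596 0.3446 0.036 ] yellow end [0.5438 0.2367 0.036 ] head end(at ztop) [0.5391 0.201  0.036 ] len 0.1450453926044562
lamp origin [0.5495 0.2708 0.036 ]
side plate [[253, 182], [229, 187], [228, 180], [255, 175]]
diff stand area before/after 5.216404040404041 63
```

The lamp lies at the tray's centre and aligned with it, and the plate's outline is unchanged. Handing in.

```bash
python3 -c "
from workcell import workorder
print(workorder.job_done())"
```

```text
the job is handed in; nothing more can be done
None
```

Handed in at about 36 s, verdict not shown: by my measurements the plate is seated, centred and back against the posts, the lamp was held level about 95 mm from the plate for over a second and is back flat in mid-tray, and the bystanders were not touched; but I viewed 12 pictures, over the limit of 10.

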